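Unload the soak tank with the hook rod and close it

TASK

The soak tank has been drained and the little basket of tool holders is still hanging down inside it: take the hook rod from its stand, lift the basket out by its bar without touching the basket with the gripper, and stand it upright in the drip tray, lowering rather than dropping it, then hang the rod back in its stand. Close the tank with its cover: tuck the cover's plain rear edge under the tank's retaining lip first, then lower the flanged front edge until the cover lies flat in the rim, and let go. Leave everything else on the bench where it is.

Things in the scene. Friction and masses are not known exactly. Their poses are not given: they have to be found in the camera images.
- tank: Fixed open steel soak tank, empty. Origin under its centre, z up, front = -x side (faces the robot). Inside 90 (x) x 96 (y), outside at the rim 120 x 126. Midway in x, notched brackets on the +y and -y inner walls (12 deep in y, notch 10 wide, 5 deep, open upward) carry the ends of the basket's bar.
- tank_seat (a point): Centre of the tank's rim ledge (height 135; tank axes), the cover's seat: 112 (x) x 118 (y) within upstands 6 high, 4 thick on front and sides. On the rear a stop face at x = +56 and a retaining lip over the ledge, from x = +44 to +60, underside 9 above the ledge, top 12 above it.
- basket_bar (a point): Middle of the basket's bar, 72 above the bench and over the tank's centre at the start. Round bar along y, 5 thick, 86 long; flat middle from y -9 to +9, then sloping to 8 lower beyond +-16. Below it a perforated cup, 50 across, 30 high: underside 61, rim 31 below this point; two uprights at y = +-23.5. Rigid, z up, about 130 g. Hangs in the brackets' notches: lifts straight up.
- rod_grip (a point): Centre of the rod's black handle, upright in its stand at the start; z up. Handle 12 (x) x 24 (y), from 30 below to 26 above this point, on a shoulder 28 x 28, its underside 34 below. A 6 mm steel shank runs down from it on the axis to the hook. About 90 g, rigid. At the start its axes are those of stand_seat; the hook opens to +x.
- rod_hook (a point): Centre of the hook's mouth, on its floor: x +8.5, z -133 of rod_grip, same axes. Hook 10 wide (y), floor 4 thick (underside 4 below this point), upturned toe 4 thick from x +5.5 to +9.5 of this point, 10 high above the floor; shank's near side at x -5.5. The 5 mm bar lies in this mouth.
- stand_seat (a point): Fixed rod stand: centre of the seat on its slotted plate, height 122, where the shoulder's underside rests (rod_grip 34 above). Plate 5 thick, 44 wide (y); slot 12 wide, open to -x, ends at x = +8. Ridges 4 high on its front edge (x -22 to -19) each side of the slot: carry the shoulder over them. Column under the plate at x +38 to +48; foot 8 high.
- tray: Fixed shallow steel drip tray, 140 (x) x 120 (y), walls 14 high and 2 thick, floor 2 thick; origin under its centre, z up.
- cover_grip (a point): Centre of the cover's black bar handle, 14 (x) x 60 (y) x 16 (z), 34 above the underside; two posts below it at y = +-22. Plate 106 (x) x 112 (y) x 4, centred under it: plain rear edge at x = +53, front edge at x = -53 with a flange turned up to 14 above the underside. About 200 g; lies flat on the bench at the start. Seated: axes as the tank's, this point 34 above the ledge.
- cover_rear (a point): Middle of the cover's rear edge, at its underside (x +53, z -34 of cover_grip); same axes.
- basket: The same basket; origin at the centre of the cup's underside.
- rod: The same hook rod; origin at the underside of its shoulder, 34 below rod_grip.
- cover: The same cover; origin at the centre of its underside.
- dishes: Bystander: stack of three round culture dishes, 63 across, 39 high; origin at the centre of its underside.
- bottle: Bystander: amber bottle, 56 across, 115 high; origin at the centre of its underside.
- tube_rack: Bystander: white rack of capped tubes, 62 x 130, 79 high; origin at the centre of its underside.
- tip_box: Bystander: pipette-tip box, 85 x 120, 63 high; origin at the centre of its underside.
- beaker: Bystander: glass beaker, 66 across, 85 high; origin at the centre of its underside.
- timer: Bystander: small bench timer, 55 x 70, 18 high; origin at the centre of its underside.
- wipes: Bystander: white box of wipes with a slot on top, 110 x 50, 110 high; origin at the centre of its underside.
Mind the look-alikes: they are no part of the job. There is more than one size of the tray; the job needs the middle-sized.

How it is judged (in metres and radians):
On the way, in this order (a step that is already met when the one before it is completed fails the run):
1. the hook rod is taken from its stand (contact force between the fingers and rod above 1 N and distance of rod_grip from where it was at the start of the episode above 0.03 m), for 0.1 s.
2. the basket hangs on the hook, its cup clear above the tank's rim (height (world z) of basket_bar above 0.2 m and contact force between rod and basket above 0.3 N and contact force between the fingers and rod above 1 N), for 0.1 s.
3. the basket stands upright in the drip tray, off the hook (x of basket_bar in the frame of tray between -0.052 and 0.052 m and y of basket_bar in the frame of tray between -0.042 and 0.042 m and z of basket_bar in the frame of tray below 0.07 m and angle between basket_bar's own z axis and vertical below 0.08 rad and contact force between rod and basket below 0.05 N and linear speed of basket below 0.03 m/s), for 0.2 s.
4. the rod hangs upright in its stand again, let go (distance between rod_grip and stand_seat below 0.041 m and z of rod_grip in the frame of stand_seat above 0.029 m and angle between rod_grip's own z axis and vertical below 0.12 rad and contact force between the fingers and rod below 0.05 N and linear speed of rod below 0.03 m/s), for 0.2 s.
5. the cover's rear edge is under the lip, its front edge still raised (x of cover_rear in the frame of tank above 0.047 m and z of cover_rear in the frame of tank between 0.132 and 0.1405 m and angle between cover_grip's own z axis and vertical above 0.04 rad and contact force between the fingers and cover above 0.5 N), for 0.1 s.
6. the front edge is lowered into the rim with the cover still held (x of cover_rear in the frame of tank above 0.047 m and angle between cover_grip's own z axis and vertical below 0.04 rad and contact force between the fingers and cover above 0.5 N), for 0.05 s.
At the end, for the whole second after the job is handed in: Basket upright (5 deg) on the tray floor, off the hook; rod upright (7 deg) in the stand slot, shoulder on the plate; cover flat in the tank rim (1.5 deg, 2 mm in height), its rear edge at least 3 mm under the lip; all at rest and let go (all of step 3 and all of step 4 and x of cover_grip in the frame of tank between -0.006 and 0.006 m and y of cover_grip in the frame of tank between -0.006 and 0.006 m and z of cover_grip in the frame of tank between 0.166 and 0.1715 m and angle between cover_grip's own z axis and vertical below 0.025 rad and x of cover_rear in the frame of tank above 0.047 m and z of cover_rear in the frame of tank below 0.138 m and contact force between the fingers and cover below 0.05 N and linear speed of cover below 0.02 m/s); the robot touches nothing.
It fails at once if the gripper or arm touches the basket (contact force between any of the fingers, the arm and basket above 0.5 N).
It fails at once if the basket is tipped (more than 35 degrees) (angle between basket_bar's own z axis and vertical above 0.61 rad).
It fails at once if the basket is dropped (falls at more than 0.8 m/s) (linear speed of basket above 0.8 m/s).
It fails at once if a bystander is moved more than 25 mm (distance of any of dishes, bottle, tube_rack, tip_box, beaker, timer, wipes from where it was at the start of the episode above 0.025 m).
It also fails if it takes over 72 s, if anything falls off the work surface, if the arm or the gripper's body presses on something with over 40 N, if the wrist force passes 120 N, or if a joint passes its speed limit or range.

ROBOT

A 6-joint arm with a two-finger parallel gripper is mounted at the origin on the work surface. World frame = base frame: x ahead of the robot, y to its left, z up, the work surface at z = 0. Lengths are in mm, angles in rad, forces in N, time in s.
With the tool pointing down it reaches from about 350 to 775 mm from the base axis. Payload 7.3 kg.
Tool frame: the origin (TCP) lies on the centre line of the jaws, within the pads' length; the fingertips stand 22 mm ahead of it and the grasp point (between the pads) lies 3 mm ahead of it; x points along the fingers, z is the direction in which the jaws open and shut, and the axes are right-handed (so a half turn about x gives the same grasp; the last joint's range is limited). The gripper opens to 92 mm and grips with 3 to 60 N. Pads are 19 mm wide; open, the fingers measure 130 mm over their backs; the gripper's body (75 mm by 190 mm) begins 47 mm behind the grasp point.
Start: joints at [-1.306, 0.342, 1.524, -0, 1.275, -0.146], TCP at [209.678, -481.329, 248.741] pointing down, gripper open.
Joint ranges: [-2.53, 2.53], [-0.77, 2.02], [0.04, 2.7], [-1, 4.14], [0.28, 2.66], [-3.11, 3.11]. Speed limits (rad/s): [2.57, 2.57, 3.14, 3.14, 3.14, 3.14].

INTERFACE

Orientations are given as [roll, pitch, yaw] about the fixed x, y, z axes, in that order (R = Rz(yaw) Ry(pitch) Rx(roll)).
In Python, from plant import readout, imaging, bot gives the robot as it stands.
- The arm moves only by the tool arm_command, never from a script. Its argument "plan" is a list of rows, each an object of numbers: "tx", "ty", "tz": the shift along the tool's x, y, z in cm; "wx", "wy", "wz": the turn, a rotation vector about the tool's x, y, z in rad; "jaw": the opening, from -1 (shut) to 1 (fully open). In form: [{"tx": .., "ty": .., "tz": .., "wx": .., "wy": .., "wz": .., "jaw": ..}, ...]. A call has 1 to 20 rows; each row shifts and turns the commanded pose from where the row before left it, along the tool's axes as they then stand; what a row does not reach is not made up. A row lasts 1/10 s, in which the tool goes at most 50 mm and 8.59 degrees, less where a joint would pass 70% of its speed; a pose out of reach is approached as far as the arm can. A call with a gripper value outside its range is refused whole. The fingers move at their own pace and stop on an object; the grip force is fixed at half the most. Time passes only in rows, so rows that do not move let the fingers close. It gives the time, the measured TCP pose, the force and the opening at its end, in the units of the state.
- readout.get_obs(): the state, without advancing time (a new reading comes with each control period).
- imaging.capture(name): name is "scene" or "top" or "wrist"; returns the picture (480x640x3 uint8, blue, green, red); there is no depth.
- imaging.get_calibration(name): a dict with "fx", "fy", "cx", "cy" (pixels), "dist" ([k1, k2, p1, p2, k3] as OpenCV has them; the pictures are not rectified), "position" and "rotation" of the camera in the world; the wrist camera has in their place "mount" (4x4, takes a point from camera to tool coordinates, whose origin is the TCP and whose axes are the tool frame's). Camera axes: x right, y up, looking along -z (the intrinsics and any distortion apply to the point x, -y, -z); pixel columns grow to the right and rows downward; lengths in mm; the calibration is good to about 2 mm. A picture is of the moment at which its call begins: read the wrist's pose just before it. get_calibration takes no time and is no camera call.
- bot.close_job(): hands the job in, once; it reports no verdict.
The state is a dict: "time": time; "joint_positions": joint angles; "dq": joint speeds; "tau": joint torques, N m; "tool_pos": TCP position; "tcp_rot": TCP orientation; "contact_force": force on the tool from outside, world axes, zero at the start; "moment": the same for the moment, N m; "grip_width": finger opening in mm.
Only numpy, scipy, OpenCV 4.12 (cv2) and the standard library are available. Lean on these libraries where they do the work, as an engineer would, in place of code of your own. Each camera call takes 0.05 s, during which the arm holds its last target.

## Working session

There is one attempt and no reset: what is moved stays moved. The work goes in short steps, Python scripts to look and compute and a tool call to move; the robot and the scene stay as the last step left them, time stands still between calls to the robot, and variables do not carry over. Pictures are saved under pics/ and viewed, and the job is handed in when it is done.

Besides the shell and the picture viewer there is one more tool, called after "Request:" as name(argument=value, ...), one argument or row to a line, values as JSON. arm_command: Moves the arm, as the interface text tells. Its arguments: {"type":"object","properties":{"plan":{"type":"array"}},"required":["plan"]}

```bash
ls; mkdir -p pics
python3 - <<'E'
from plant import readout, imaging, bot
import cv2
print(readout.get_obs())
for n in ["scene","top","wrist"]:
    c=imaging.get_calibration(n); print(n,c)
    cv2.imwrite(f"pics/{n}0.png",imaging.capture(n))
E
```

```text
pics
{'time': 0.0, 'joint_positions': array([-1.30603688e+00,  3.42724418e-01,  1.52498685e+00,  1.14273567e-05,
        1.27540005e+00, -1.45978471e-01]), 'dq': array([-9.94578915e-04,  1.36264466e-04, -4.18708948e-04,  1.26599926e-03,
        5.45259524e-05,  1.49095589e-03]), 'tau': array([ 3.32821604e-03, -4.31235659e+01, -2.44217205e+01,  7.20569585e-02,
        5.59404760e-02, -1.03205975e-04]), 'tool_pos': array([ 209.56360111, -480.96764322,  248.05458561]), 'tcp_rot': array([2.98841896, 1.56927762, 1.82835722]), 'contact_force': array([-0.41914741,  0.00316637, -0.10954383]), 'moment': array([ 0.01760976,  0.02266554, -0.03654678]), 'grip_width': 91.87850459387256}
scene {'fx': 541.2801728601537, 'fy': 541.2801728601537, 'cx': 318.39661675500196, 'cy': 237.24810242540536, 'dist': array([-0.00511061,  0.        ,  0.        ,  0.        ,  0.        ]), 'position': array([1260.71614733, -246.65316463, 1207.62794136]), 'rotation': array([0.61734624, 0.00390038, 1.3278134 ])}
top {'fx': 468.3467327283397, 'fy': 468.3467327283397, 'cx': 317.76120843555134, 'cy': 234.2304336769369, 'dist': array([-0.06120383,  0.        ,  0.        ,  0.        ,  0.        ]), 'position': array([ 355.78305804,  -75.43228658, 1548.609757  ]), 'rotation': array([ 0.12031757,  0.01137589, -1.56333614])}
wrist {'fx': 375.18594664217204, 'fy': 375.18594664217204, 'cx': 319.09849845235095, 'cy': 238.42609486130496, 'dist': array([-0.07147672,  0.        ,  0.        ,  0.        ,  0.        ]), 'mount': array([[-4.13632806e-04,  2.89876944e-01, -9.57063836e-01,
        -1.36724959e+02],
       [ 7.29648729e-04,  9.57063751e-01,  2.89876603e-01,
         7.71903801e+01],
       [ 9.99999648e-01, -5.78417939e-04, -6.07381308e-04,
        -9.24923902e-03],
       [ 0.00000000e+00,  0.00000000e+00,  0.00000000e+00,
         1.00000000e+00]])}
```

View pics/scene0.png

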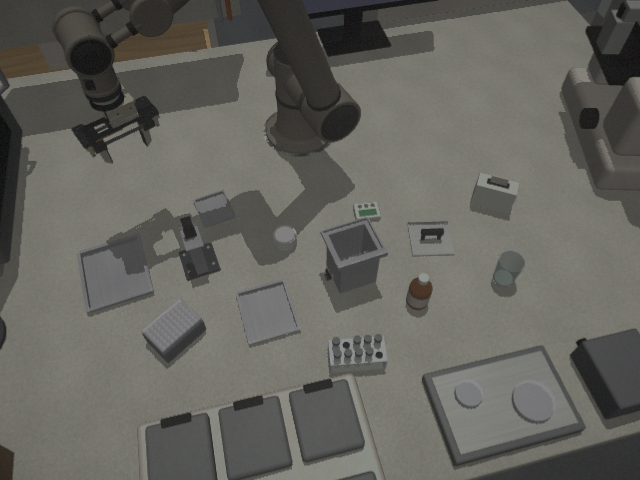

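View pics/top0.png

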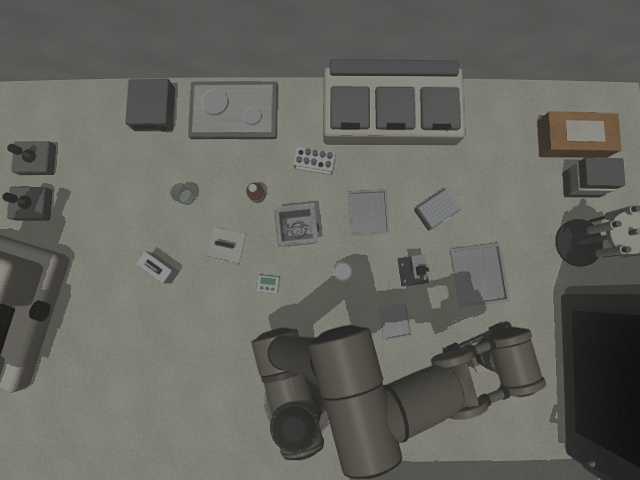

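View pics/wrist0.png

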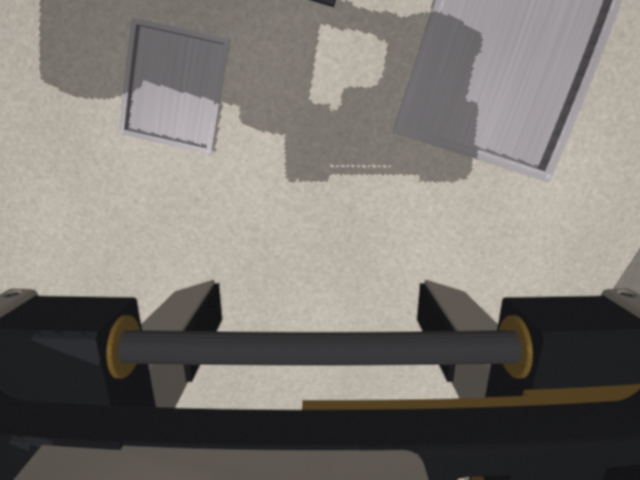

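```bash
cat > h.py <<'E'
import numpy as np, cv2
from scipy.spatial.transform import Rotation as Ro
from plant import readout, imaging, bot
def rpy(r): return Ro.from_euler('xyz',r).as_matrix()
F=np.diag([1,-1,-1.])
def cam(name,obs=None):
    c=imaging.get_calibration(name)
    K=np.array([[c['fx'],0,c['cx']],[0,c['fy'],c['cy']],[0,0,1]])
    if 'mount' in c:
        T=np.eye(4);T[:3,:3]=rpy(obs['tcp_rot']);T[:3,3]=obs['tool_pos']
        T=T@c['mount']; R,p=T[:3,:3],T[:3,3]
    else: R,p=rpy(c['rotation']),c['position']
    return dict(K=K,d=np.array(c['dist']),R=R,p=p)
def proj(c,P):
    P=np.atleast_2d(P).astype(float)
    Rcv=F@c['R'].T; t=-Rcv@c['p']
    return cv2.projectPoints(P.reshape(-1,1,3),cv2.Rodrigues(Rcv)[0],t,c['K'],c['d'])[0].reshape(-1,2)
def ray(c,uv):
    uv=np.atleast_2d(uv).astype(float)
    n=cv2.undistortPoints(uv.reshape(-1,1,2),c['K'],c['d']).reshape(-1,2)
    d=np.c_[n,np.ones(len(n))]@F@c['R'].T
    return d/np.linalg.norm(d,axis=1)[:,None]
def atz(c,uv,z):
    d=ray(c,uv); return c['p']+d*((z-c['p'][2])/d[:,2])[:,None]
def tri(cs,uvs):
    A=np.zeros((3,3));b=np.zeros(3)
    for c,u in zip(cs,uvs):
        d=ray(c,u)[0];M=np.eye(3)-np.outer(d,d);A+=M;b+=M@c['p']
    X=np.linalg.solve(A,b); return X
def box(x0,x1,y0,y1,z0,z1):
    return np.array([[x,y,z] for z in(z0,z1) for x,y in((x0,y0),(x1,y0),(x1,y1),(x0,y1))],float)
def pose(x,y,yaw,P,z=0):
    P=np.atleast_2d(P);return P@Ro.from_euler('z',yaw).as_matrix().T+[x,y,z]
def grab(name,fn):
    o=readout.get_obs();im=imaging.capture(name);cv2.imwrite(fn,im)
    np.save(fn+'.npy',np.r_[o['tool_pos'],o['tcp_rot']]); return im,cam(name,o)
def camf(name,fn):
    a=np.load(fn+'.npy');return cam(name,dict(tool_pos=a[:3],tcp_rot=a[3:]))
def crop(im,x0,x1,y0,y1,s,fn):
    cv2.imwrite(fn,cv2.convertScaleAbs(cv2.resize(im[y0:y1,x0:x1],None,fx=s,fy=s,interpolation=cv2.INTER_CUBIC),alpha=1.5,beta=10))
E
python3 - <<'E'
from h import *
t=cv2.imread('pics/top0.png');s=cv2.imread('pics/scene0.png')
crop(t,200,400,180,280,4,'pics/t_a.png')
crop(t,330,530,170,320,4,'pics/t_b.png')
crop(s,300,460,190,310,5,'pics/s_a.png')
crop(s,70,310,180,350,3,'pics/s_b.png')
c=cam('top');print(atz(c,[[317,202],[368,212],[480,273],[396,321],[226,245],[297,224],[414,267]],0).round())
E
```

```text
[[ 652.  -53.    0.]
 [ 619. -224.    0.]
 [ 417. -595.    0.]
 [ 259. -314.    0.]
 [ 505.  250.    0.]
 [ 577.   13.    0.]
 [ 436. -375.    0.]]
```

View pics/t_a.png

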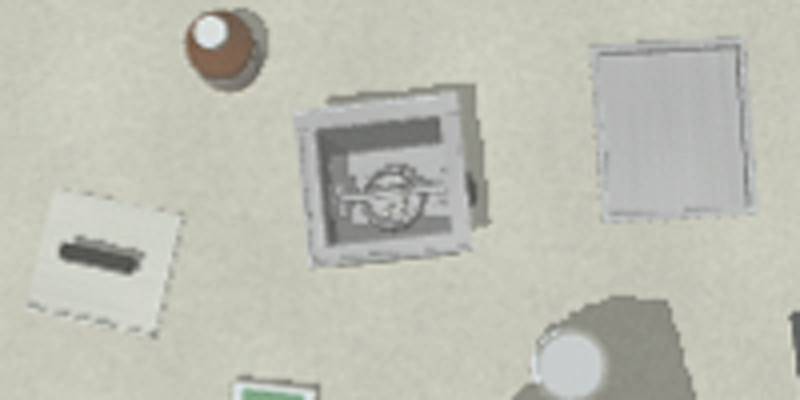

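View pics/t_b.png

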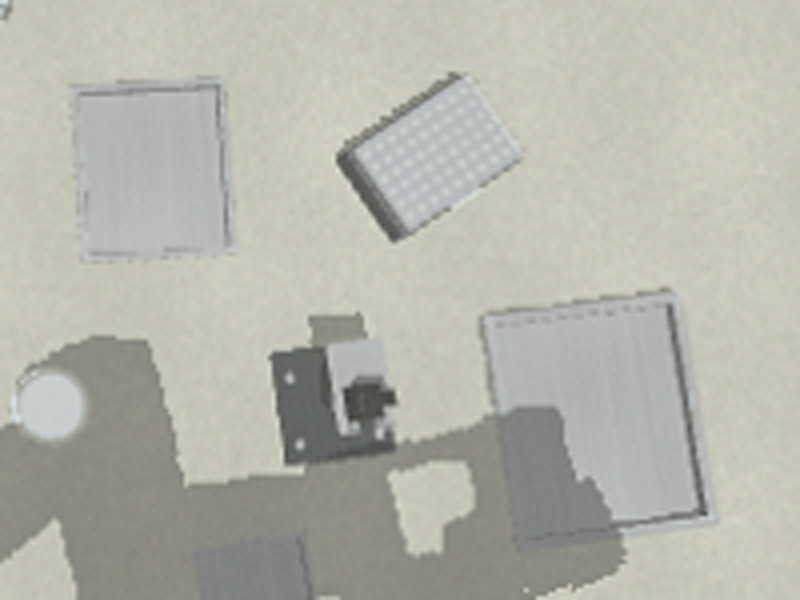

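View pics/s_a.png

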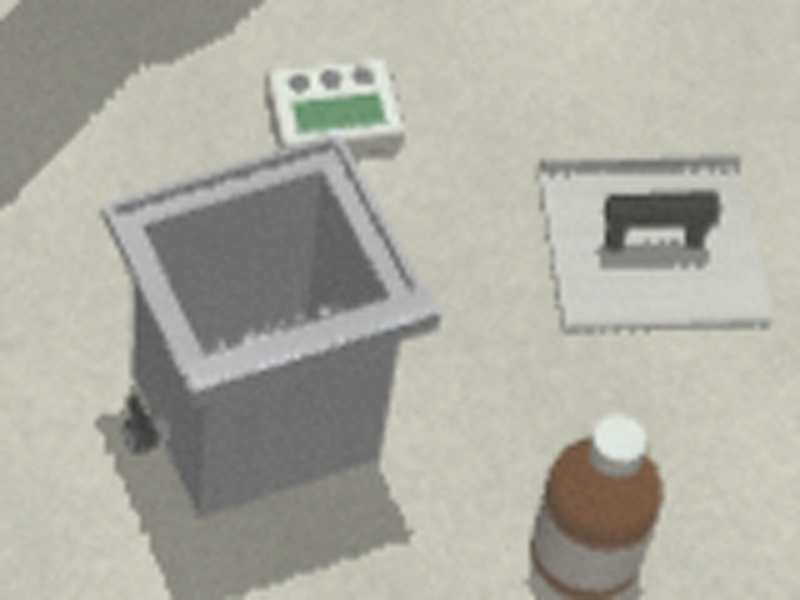

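View pics/s_b.png

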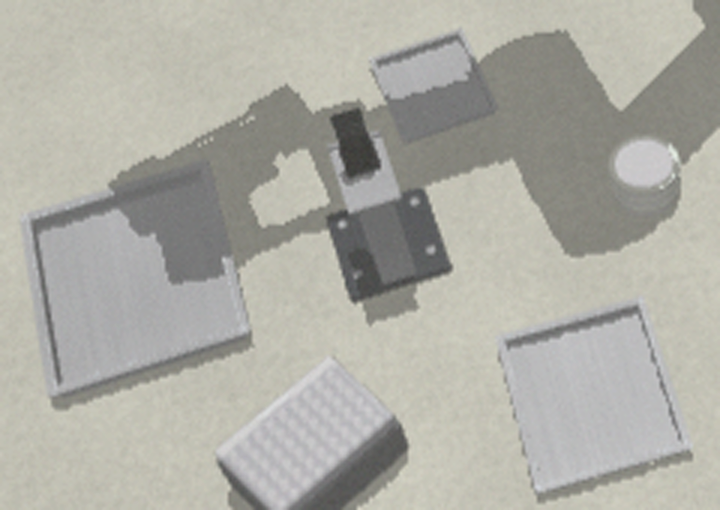

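```bash
cat >> h.py <<'E'
def axes(o=None):
    o=o or readout.get_obs(); R=rpy(o['tcp_rot']); return o,R
def yz(o=None):
    "heading (world yaw) of tool y and z"
    o,R=axes(o); return np.arctan2(R[1,1],R[0,1]),np.arctan2(R[1,2],R[0,2])
def delta(tgt,o=None):
    o,R=axes(o); return R.T@(np.array(tgt)-o['tool_pos'])/10
E
cat > fit0.py <<'E'
from h import *
T=cam('top');S=cam('scene')
# coarse: tank rim corners in top (crop origin 200,180 scale 4): order front-left(+y,-x), front-right, rear-right, rear-left
def tp(p): return np.array(p)/4.+[200,180]
def tb(p): return np.array(p)/4.+[330,170]
def sa(p): return np.array(p)/5.+[300,190]
print('tank rim z141', atz(T,tp([[314,268],[472,250],[458,90],[295,110]]),141).round(1))
print('scene rim', atz(S,sa([[105,208],[338,140],[440,320],[195,390]]),141).round(1))
print('cover z0', atz(T,tp([[27,305],[155,335],[185,212],[62,190]]),4).round(1))
print('cover scene', atz(S,sa([[542,165],[738,165],[770,325],[568,330]]),4).round(1))
print('tray', atz(T,tb([[83,262],[235,253],[222,78],[70,88]]),14).round(1))
print('standplate?', atz(T,tb([[272,355],[330,345],[385,340],[390,445],[288,465]]),0).round(1))
print(yz())
print(rpy(readout.get_obs()['tcp_rot']).round(3))
E
python3 fit0.py
```

```text
tank rim z141 [[486.3  60.2 141. ]
 [500.7 -59.1 141. ]
 [623.4 -47.5 141. ]
 [607.3  76.9 141. ]]
scene rim [[509.9 -58.3 141. ]
 [497.6  63.8 141. ]
 [611.9  79.4 141. ]
 [621.4 -43.2 141. ]]
cover z0 [[466.4 312.    4. ]
 [442.4 204.3   4. ]
 [545.1 182.    4. ]
 [563.  285.9   4. ]]
cover scene [[443.9 208.5   4. ]
 [470.4 314.    4. ]
 [574.3 290.7   4. ]
 [551.2 185.3   4. ]]
tray [[ 537.6 -165.4   14. ]
 [ 545.9 -290.9   14. ]
 [ 693.1 -281.7   14. ]
 [ 683.8 -154.8   14. ]]
standplate? [[ 462.8 -322.6    0. ]
 [ 471.3 -370.9    0. ]
 [ 475.7 -416.7    0. ]
 [ 389.  -419.2    0. ]
 [ 372.2 -334.8    0. ]]
(np.float64(0.41081023356572416), np.float64(-1.1599859109930548))
[[-0.     0.917  0.399]
 [ 0.001  0.399 -0.917]
 [-1.     0.    -0.001]]
```

Request:
arm_command(
  plan=[
    {"tx":-0.6,"ty":3.4,"tz":-1.0,"jaw":1},
    {"tx":-0.6,"ty":3.4,"tz":-1.0,"jaw":1},
    {"tx":-0.6,"ty":3.4,"tz":-1.0,"jaw":1},
    {"tx":-0.6,"ty":3.4,"tz":-1.0,"jaw":1},
    {"tx":-0.6,"ty":3.4,"tz":-1.0,"jaw":1},
    {"tx":-0.6,"ty":3.4,"tz":-1.0,"jaw":1},
    {"tx":-0.6,"ty":3.4,"tz":-1.0,"jaw":1},
    {"tx":-0.6,"ty":3.4,"tz":-1.0,"jaw":1},
    {"wx":-0.14,"jaw":1},
    {"wx":-0.14,"jaw":1},
    {"wx":-0.14,"jaw":1},
    {"wx":-0.14,"jaw":1},
    {"wx":-0.14,"jaw":1},
    {"wx":-0.14,"jaw":1},
    {"wx":-0.14,"jaw":1},
    {"wx":-0.14,"jaw":1},
    {"wx":-0.14,"jaw":1},
    {"jaw":1},
  ],
)

```text
invalid input at $.plan[0]: expected keys tx, ty, tz, wx, wy, wz, jaw
```

Run:
```python
from h import *
o=readout.get_obs();print(o['time'],o['tool_pos'],o['joint_positions'].round(3),yz(o))
im,_=grab('wrist','pics/w1.png');im,_=grab('scene','pics/s1.png');im,_=grab('top','pics/t1.png')
```

```text
0.15 [ 209.60134182 -481.05413099  248.22190474] [-1.306  0.343  1.525 -0.     1.275 -0.146] (np.float64(0.41081023356572416), np.float64(-1.1599859109930548))
```

View pics/w1.png

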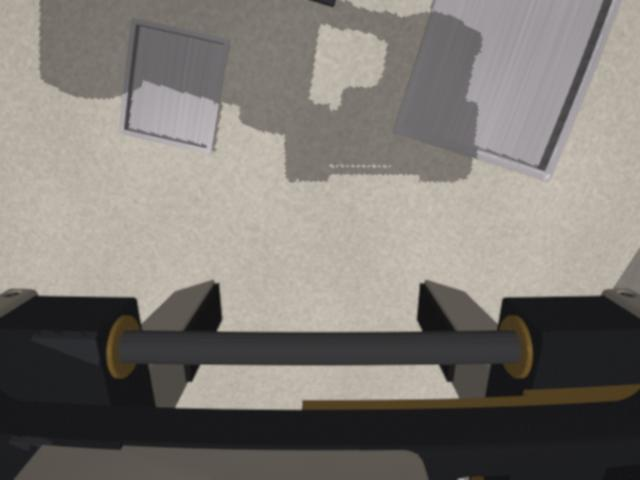

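The call was refused because each row needs all its keys, so nothing moved. The wrist view is unchanged: small tray at about (175,85), large tray at upper right. I'll resend with every key.

Request:
arm_command(
  plan=[
    {"tx":-0.6,"ty":3.4,"tz":-1.0,"wx":0,"wy":0,"wz":0,"jaw":1},
    {"tx":-0.6,"ty":3.4,"tz":-1.0,"wx":0,"wy":0,"wz":0,"jaw":1},
    {"tx":-0.6,"ty":3.4,"tz":-1.0,"wx":0,"wy":0,"wz":0,"jaw":1},
    {"tx":-0.6,"ty":3.4,"tz":-1.0,"wx":0,"wy":0,"wz":0,"jaw":1},
    {"tx":-0.6,"ty":3.4,"tz":-1.0,"wx":0,"wy":0,"wz":0,"jaw":1},
    {"tx":-0.6,"ty":3.4,"tz":-1.0,"wx":0,"wy":0,"wz":0,"jaw":1},
    {"tx":-0.6,"ty":3.4,"tz":-1.0,"wx":0,"wy":0,"wz":0,"jaw":1},
    {"tx":-0.6,"ty":3.4,"tz":-1.0,"wx":0,"wy":0,"wz":0,"jaw":1},
    {"tx":0,"ty":0,"tz":0,"wx":-0.14,"wy":0,"wz":0,"jaw":1},
    {"tx":0,"ty":0,"tz":0,"wx":-0.14,"wy":0,"wz":0,"jaw":1},
    {"tx":0,"ty":0,"tz":0,"wx":-0.14,"wy":0,"wz":0,"jaw":1},
    {"tx":0,"ty":0,"tz":0,"wx":-0.14,"wy":0,"wz":0,"jaw":1},
    {"tx":0,"ty":0,"tz":0,"wx":-0.14,"wy":0,"wz":0,"jaw":1},
    {"tx":0,"ty":0,"tz":0,"wx":-0.14,"wy":0,"wz":0,"jaw":1},
    {"tx":0,"ty":0,"tz":0,"wx":-0.14,"wy":0,"wz":0,"jaw":1},
    {"tx":0,"ty":0,"tz":0,"wx":-0.14,"wy":0,"wz":0,"jaw":1},
    {"tx":0,"ty":0,"tz":0,"wx":-0.14,"wy":0,"wz":0,"jaw":1},
    {"tx":0,"ty":0,"tz":0,"wx":0,"wy":0,"wz":0,"jaw":1},
  ],
)

```text
time: 2.1
tool_pos: [427.1, -299.3, 296.6]
tcp_rot: [2.794, 1.571, 2.895]
contact_force: [0.1, -0.6, -0.0]
grip_width: 91.4
```

Run:
```python
from h import *
o=readout.get_obs();print(o['time'],o['tool_pos'],o['joint_positions'].round(3),yz(o))
im,_=grab('wrist','pics/w1.png');im,_=grab('scene','pics/s1.png');im,_=grab('top','pics/t1.png')
```

```text
2.1 [ 427.05866784 -299.31381726  296.6451318 ] [-0.758  0.302  1.448 -0.     1.392 -0.86 ] (np.float64(1.6720542293487384), np.float64(0.10125790989983778))
```

View pics/w1.png

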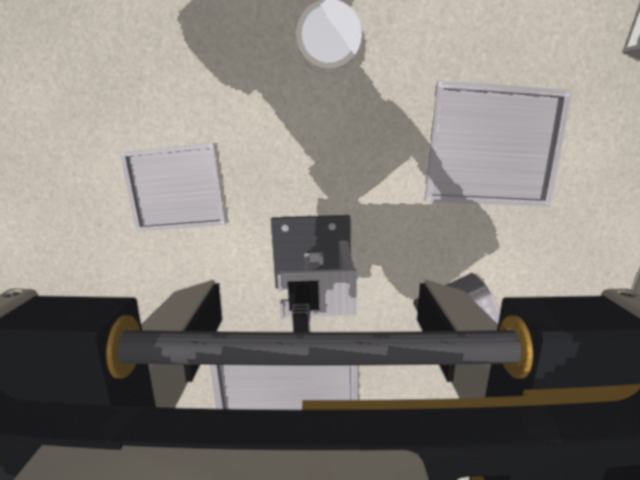

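Request:
arm_command(
  plan=[
    {"tx":0,"ty":-3,"tz":0,"wx":0,"wy":0,"wz":0,"jaw":1},
    {"tx":0,"ty":-3,"tz":0,"wx":0,"wy":0,"wz":0,"jaw":1},
    {"tx":0,"ty":-3,"tz":0,"wx":0,"wy":0,"wz":0,"jaw":1},
    {"tx":0,"ty":-3,"tz":0,"wx":0,"wy":0,"wz":0,"jaw":1},
    {"tx":0,"ty":0,"tz":0,"wx":0,"wy":0,"wz":0,"jaw":1},
  ],
)

```text
time: 2.75
tool_pos: [438.6, -421.8, 295.6]
tcp_rot: [-2.628, 1.57, -2.533]
contact_force: [0.4, 0.9, -0.3]
grip_width: 91.6
```

Run:
```python
from h import *
im,_=grab('wrist','pics/w2.png');print(readout.get_obs()['tool_pos'])
crop(im,170,570,30,300,2,'pics/w2c.png')
t=cv2.imread('pics/t1.png');s=cv2.imread('pics/s1.png')
crop(t,370,450,220,300,7,'pics/t1c.png');crop(s,150,250,170,300,4,'pics/s1c.png')
```

```text
[ 438.71826717 -419.97884192  295.73773988]
```

View pics/w2c.png

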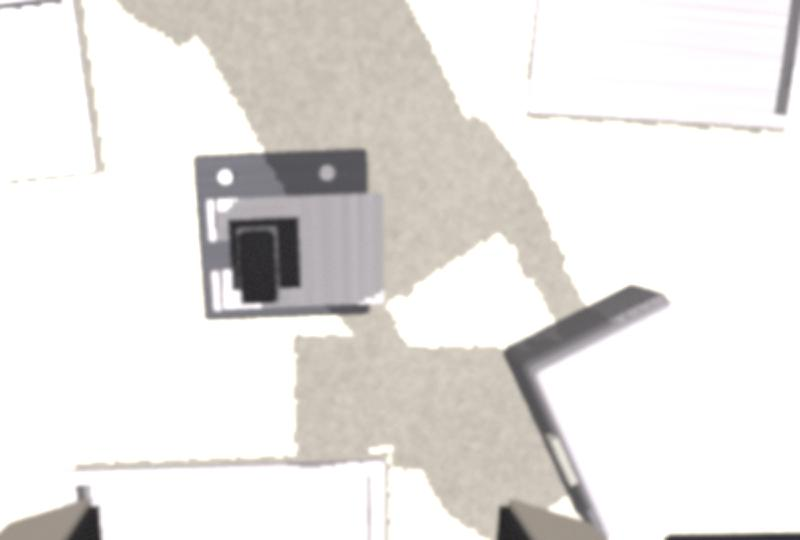

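Request:
arm_command(
  plan=[
    {"tx":0,"ty":0,"tz":3,"wx":0,"wy":0,"wz":0,"jaw":1},
    {"tx":0,"ty":0,"tz":3,"wx":0,"wy":0,"wz":0,"jaw":1},
    {"tx":0,"ty":0,"tz":3,"wx":0,"wy":0,"wz":0,"jaw":1},
    {"tx":0,"ty":0,"tz":0,"wx":0,"wy":0,"wz":0,"jaw":1},
  ],
)

```text
time: 3.2
tool_pos: [531.5, -407.4, 296.0]
tcp_rot: [1.04, 1.569, 1.142]
contact_force: [-0.1, 0.4, 0.1]
grip_width: 91.7
```

Run:
```python
from h import *
im,_=grab('wrist','pics/w3.png');print(readout.get_obs()['tool_pos'])
crop(im,70,470,30,300,2,'pics/w3c.png')
```

```text
[ 529.88713823 -407.98132487  296.10021509]
```

View pics/w3c.png

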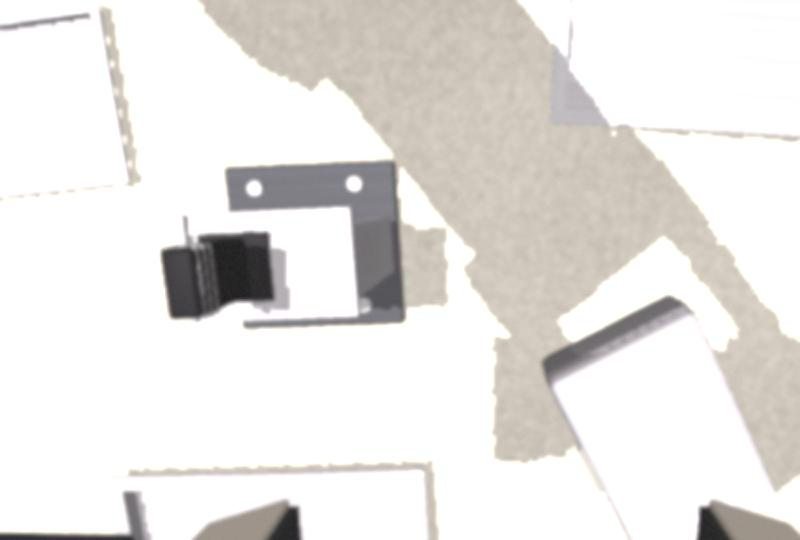

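View pics/t1c.png

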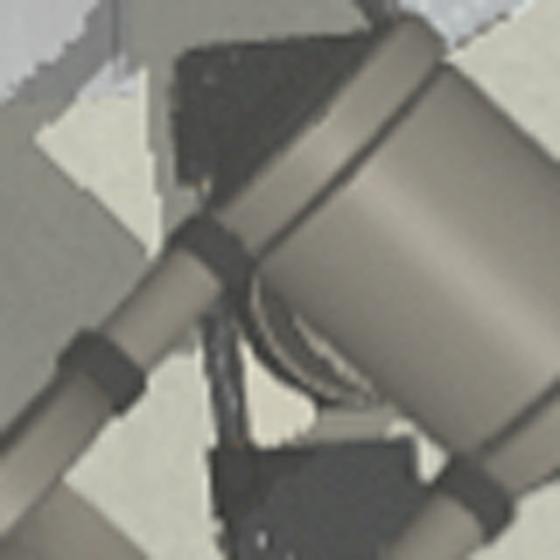

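View pics/s1c.png

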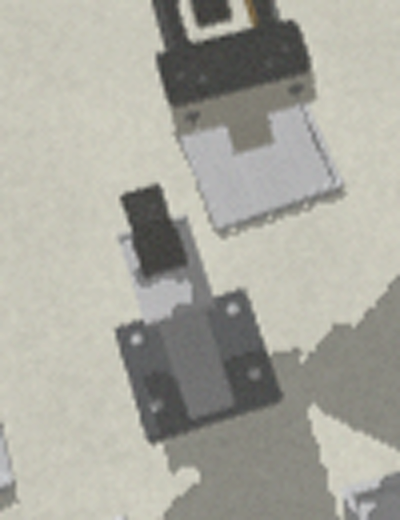

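```bash
sed -i 's/alpha=1.5,beta=10/alpha=A,beta=0/; s/def crop(im,x0,x1,y0,y1,s,fn)/def crop(im,x0,x1,y0,y1,s,fn,A=1.0)/' h.py
python3 - <<'E'
from h import *
for i in range(4):
    o=readout.get_obs();print(o['time'],o['tool_pos'].round(2),o['tcp_rot'].round(4),yz(o),np.abs(o['dq']).max()); imaging.capture('top')
a=cv2.imread('pics/w2.png');b=cv2.imread('pics/w3.png')
crop(a,255,375,95,195,6,'pics/w2c.png',1.1);crop(b,130,280,95,195,5,'pics/w3c.png',1.1)
E
```

```text
3.25 [ 529.89 -407.98  296.1 ] [2.0884 1.5697 2.1901] (np.float64(1.6725571642033903), np.float64(0.10176136360279531)) 0.03373128731490634
3.3 [ 528.84 -408.57  296.42] [2.4639 1.5698 2.5646] (np.float64(1.6715505462555356), np.float64(0.10075473373307788)) 0.02648635309567349
3.35 [ 528.22 -409.02  296.75] [2.7014 1.57   2.8014] (np.float64(1.670752066255126), np.float64(0.09995597776074534)) 0.01832063756028282
3.4 [ 527.91 -409.38  297.02] [ 3.046   1.5704 -3.1378] (np.float64(1.6701876165798224), np.float64(0.0993913063862781)) 0.012971237936231369
```

View pics/w2c.png

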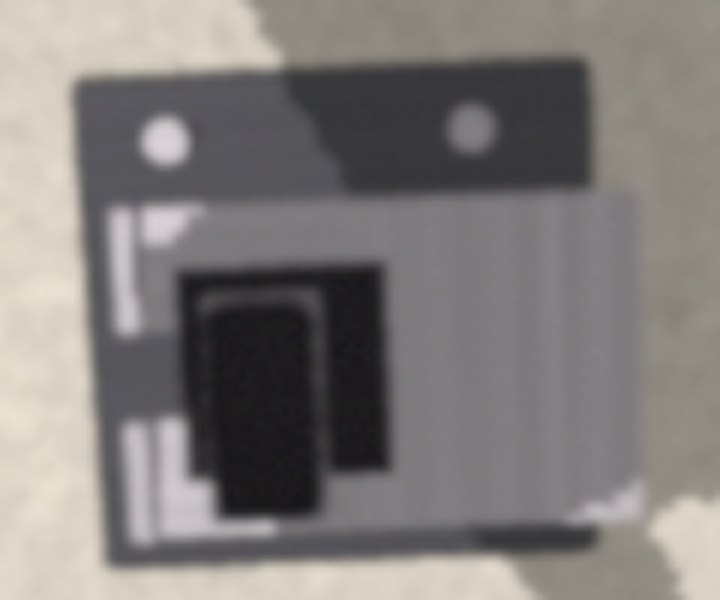

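View pics/w3c.png

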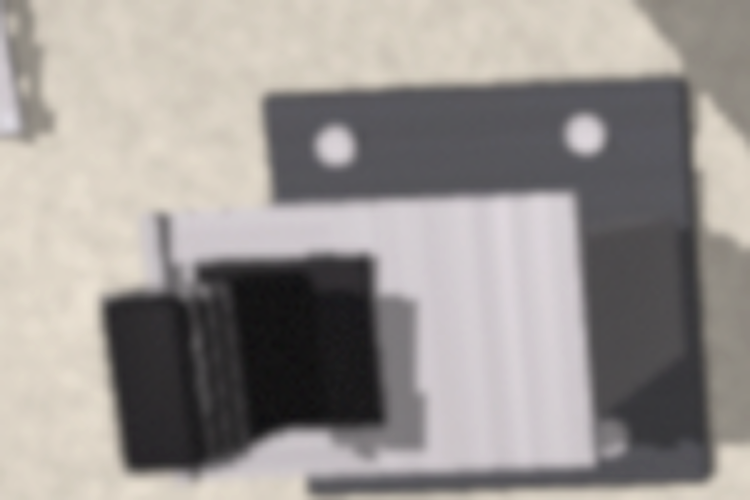

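```bash
cat > fstand.py <<'E'
from h import *
from scipy.optimize import least_squares
c2=camf('wrist','pics/w2.png');c3=camf('wrist','pics/w3.png')
u=lambda p,s,o:(np.array(p,float)+.5)/s-.5+np.array(o)
# stand frame with z world
m2=[((-22,22,126),(106,207)),((-22,-22,126),(132,547)),((14,14,126),(384,264)),((14,-14,126),(388,470)),((-14,14,126),(180,270)),((6,-12,182),(322,517)),((-6,-12,182),(216,517))]
m3=[((14,14,126),(372,256)),((14,-14,126),(383,424)),((-6,12,182),(104,298)),((-6,-12,182),(127,470)),((6,12,182),(181,290)),((6,-12,182),(202,466))]
r2=[((22,),(637,188)),((-22,),(643,522))];r3=[((22,),(577,192)),((-22,),(595,467))]
P2=np.array([a for a,_ in m2],float);U2=u([b for _,b in m2],6,(255,95))
P3=np.array([a for a,_ in m3],float);U3=u([b for _,b in m3],5,(130,95))
def f(p):
    x,y,w,xr,z=p
    q2=np.r_[P2,[[xr,22,122],[xr,-22,122]]]+[0,0,z];q3=np.r_[P3,[[xr,22,122],[xr,-22,122]]]+[0,0,z]
    return np.r_[(proj(c2,pose(x,y,w,q2))-np.r_[U2,u([b for _,b in r2],6,(255,95))]).ravel(),(proj(c3,pose(x,y,w,q3))-np.r_[U3,u([b for _,b in r3],5,(130,95))]).ravel()]
s=least_squares(f,[440,-375,.1,48,0],loss='soft_l1');print(s.x.round(3));print(s.fun.reshape(-1,2).round(2))
print('handle top tri',tri([c2,c3],[U2[5],U3[5]]).round(1),tri([c2,c3],[U2[6],U3[3]]).round(1),'shoulder',tri([c2,c3],[U2[2],U3[0]]).round(1),tri([c2,c3],[U2[3],U3[1]]).round(1))
E
python3 fstand.py
```

```text
[ 418.504 -369.683   12.694   48.106   -2.029]
[[ 0.91  0.22]
 [-0.01 -1.41]
 [ 0.2  -0.58]
 [ 0.65  0.22]
 [-0.82 -0.36]
 [-0.24  0.04]
 [-0.38  0.63]
 [ 0.17  0.41]
 [-0.64 -0.67]
 [-1.02 -0.66]
 [ 0.3   0.29]
 [-0.94 -0.5 ]
 [-0.62  0.55]
 [ 1.04  0.38]
 [ 1.37  0.77]
 [ 0.01  0.37]
 [ 0.37 -0.69]]
handle top tri [ 426.2 -380.1  182.8] [ 414.3 -382.   179.4] shoulder [ 430.5 -354.6  120.8] [ 433.6 -381.8  123. ]
```

Request:
arm_command(
  plan=[
    {"tx":0,"ty":3.5,"tz":0.7,"wx":0,"wy":0,"wz":0,"jaw":1},
    {"tx":0,"ty":3.5,"tz":0.7,"wx":0,"wy":0,"wz":0,"jaw":1},
    {"tx":0,"ty":3.5,"tz":0.7,"wx":0,"wy":0,"wz":0,"jaw":1},
    {"tx":0,"ty":3.5,"tz":0.7,"wx":0,"wy":0,"wz":0,"jaw":1},
    {"tx":0,"ty":3.5,"tz":0.7,"wx":0,"wy":0,"wz":0,"jaw":1},
    {"tx":0,"ty":3.5,"tz":0.7,"wx":0,"wy":0,"wz":0,"jaw":1},
    {"tx":0,"ty":3.5,"tz":0.7,"wx":0,"wy":0,"wz":0,"jaw":1},
    {"tx":0,"ty":3.5,"tz":0.7,"wx":0,"wy":0,"wz":0,"jaw":1},
    {"tx":0,"ty":3.5,"tz":0.7,"wx":0,"wy":0,"wz":0,"jaw":1},
    {"tx":0,"ty":0,"tz":0,"wx":0,"wy":0,"wz":0,"jaw":1},
    {"tx":0,"ty":0,"tz":0,"wx":0,"wy":0,"wz":0,"jaw":1},
  ],
)

```text
time: 4.55
tool_pos: [559.3, -90.0, 297.2]
tcp_rot: [-1.077, 1.57, -0.977]
contact_force: [0.1, -0.4, 1.0]
grip_width: 91.8
```

Run:
```python
from h import *
im,_=grab('wrist','pics/w4.png');o=readout.get_obs();print(o['time'],o['tool_pos'],yz(o))
```

```text
4.6 [559.44682109 -90.82500083 297.14275433] (np.float64(1.6702154384489212), np.float64(0.0994195176411875))
```

View pics/w4.png

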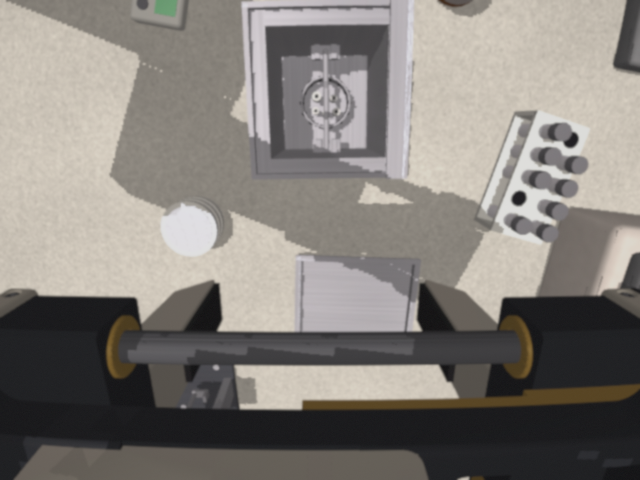

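The tank is at about (330,90) with the basket bar at (326,100) running along image y. The middle tray is at (357,295).

Request:
arm_command(
  plan=[
    {"tx":0,"ty":2.5,"tz":-3,"wx":0,"wy":0,"wz":0,"jaw":1},
    {"tx":0,"ty":2.5,"tz":-3,"wx":0,"wy":0,"wz":0,"jaw":1},
    {"tx":0,"ty":2.5,"tz":-3,"wx":0,"wy":0,"wz":0,"jaw":1},
    {"tx":0,"ty":0,"tz":0,"wx":0,"wy":0,"wz":0,"jaw":1},
    {"tx":0,"ty":0,"tz":0,"wx":0,"wy":0,"wz":0,"jaw":1},
    {"tx":0,"ty":0,"tz":0,"wx":0,"wy":0,"wz":0,"jaw":1},
  ],
)

```text
time: 5.2
tool_pos: [463.7, -25.7, 296.9]
tcp_rot: [-0.619, 1.569, -0.521]
contact_force: [0.5, -0.4, -0.2]
grip_width: 92.0
```

Run:
```python
from h import *
im,_=grab('wrist','pics/w5.png');o=readout.get_obs();print(o['time'],o['tool_pos'],yz(o))
a=cv2.imread('pics/w4.png');crop(a,235,425,0,190,4,'pics/w4c.png',1.1);crop(im,310,510,30,230,4,'pics/w5c.png',1.1)
cv2.imwrite('pics/w5s.png',im)
```

```text
5.25 [463.73105264 -25.63626868 296.71878989] (np.float64(1.6691654709503516), np.float64(0.098369397989589))
```

View pics/w5s.png

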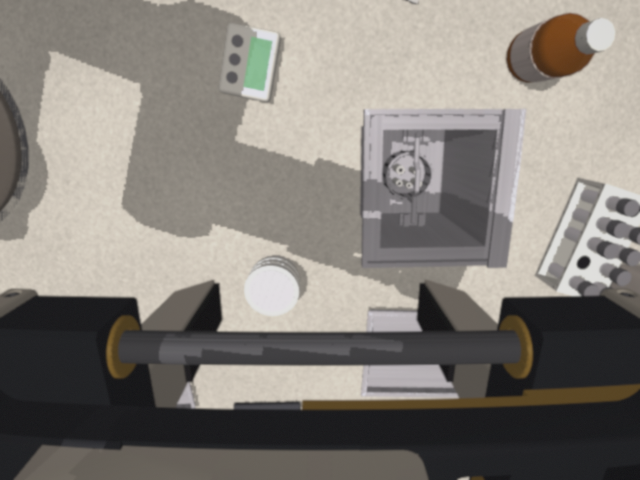

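View pics/w4c.png

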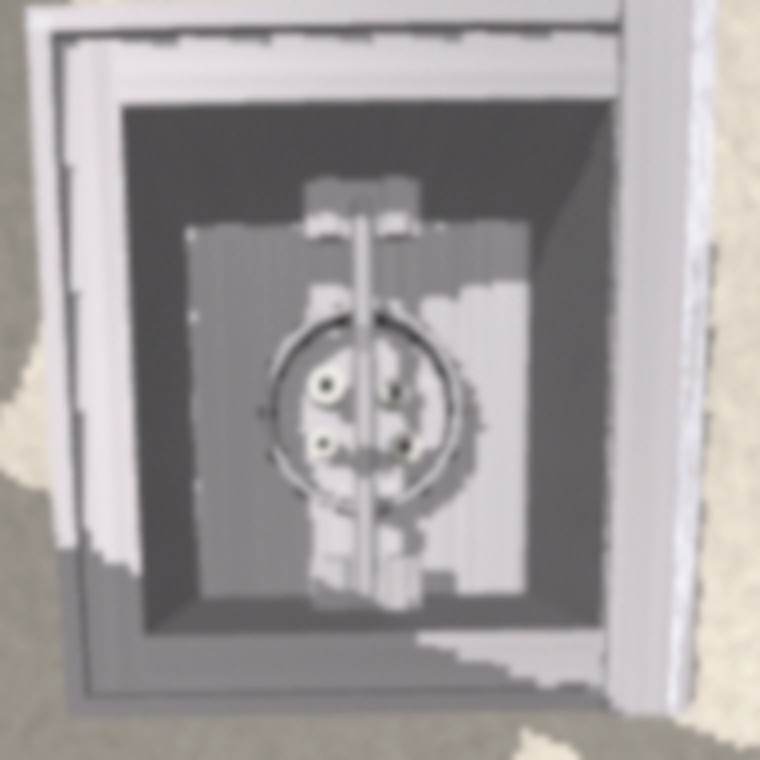

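View pics/w5c.png

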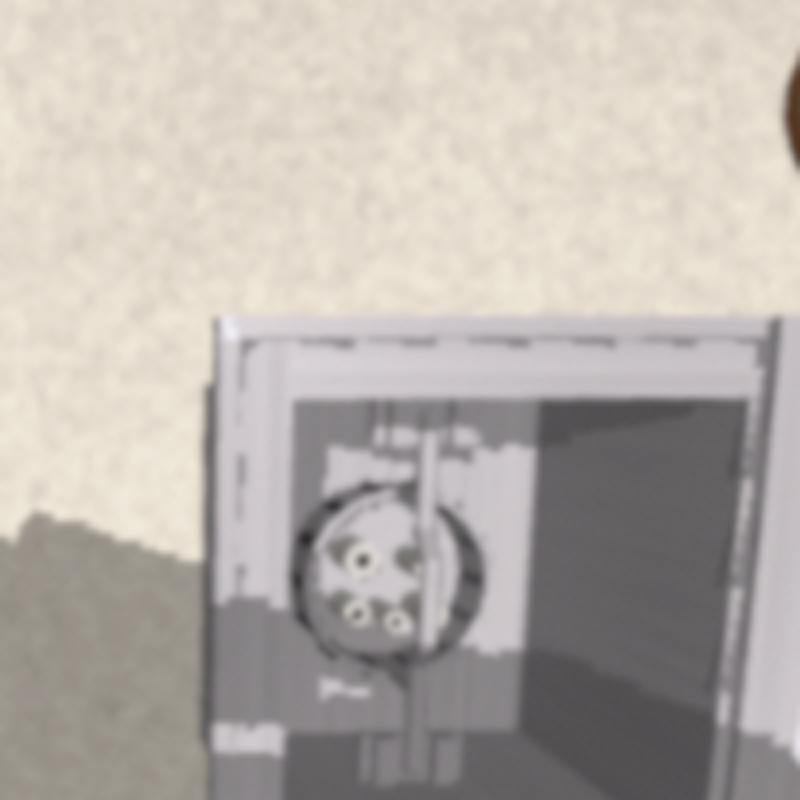

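Run:
```python
from h import *
a=cv2.imread('pics/w5.png');crop(a,350,540,95,285,4,'pics/w5d.png',1.1)
```

```text
(no output)
```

View pics/w5d.png

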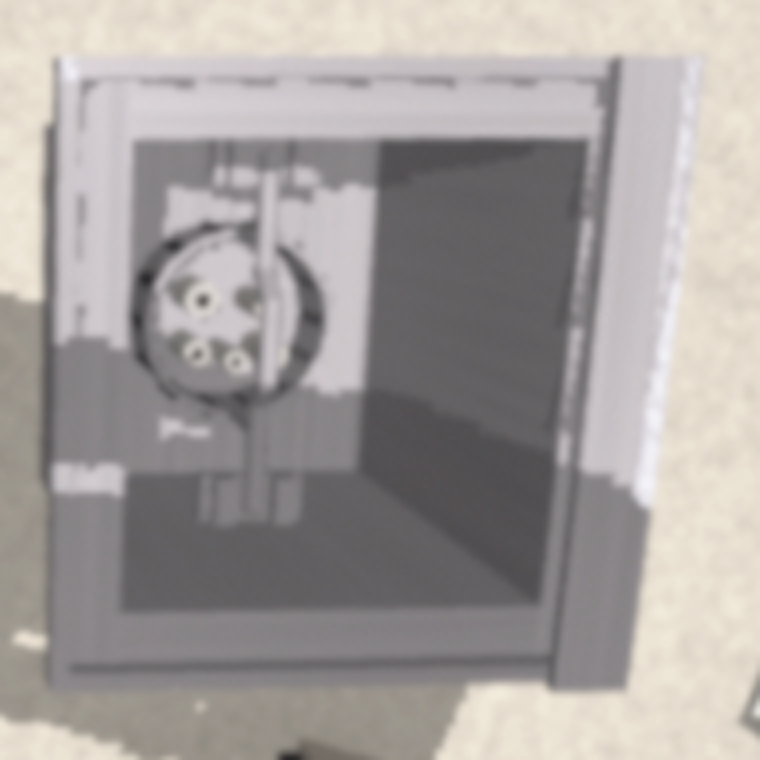

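```bash
cat > ftank.py <<'E'
from h import *
from scipy.optimize import least_squares
c4=camf('wrist','pics/w4.png');c5=camf('wrist','pics/w5.png')
u=lambda p,s,o:(np.array(p,float)+.5)/s-.5+np.array(o)
m4=[((-60,63,141),(27,10)),((-60,-63,141),(70,715)),((-45,48,135),(122,105)),((-45,-48,135),(145,632)),((44,-63,147),(606,710)),((60,-63,147),(688,713))]
m5=[((-60,63,141),(55,58)),((-60,-63,141),(48,688)),((-45,48,135),(134,138)),((-45,-48,135),(121,610)),((45,48,135),(588,139)),((45,-48,135),(541,603)),((44,63,147),(618,58)),((60,63,147),(702,57)),((44,-63,147),(551,688)),((60,-63,147),(627,688))]
b4=[((0,43,64),(360,215)),((0,-43,64),(364,602)),((0,0,72),(364,415))];b5=[((0,43,64),(268,168)),((0,-43,64),(255,520))]
def mk(m): return np.array([a for a,_ in m],float),[b for _,b in m]
def run(l4,l5,p0):
    P4,U4=mk(l4);P5,U5=mk(l5);U4=u(U4,4,(235,0));U5=u(U5,4,(350,95))
    def f(p):
        x,y,w,z=p
        return np.r_[(proj(c4,pose(x,y,w,P4,z))-U4).ravel(),(proj(c5,pose(x,y,w,P5,z))-U5).ravel()]
    s=least_squares(f,p0,loss='soft_l1');print(s.x.round(3));print(s.fun.reshape(-1,2).round(2).tolist());return s.x
t=run(m4,m5,[556,8,.11,0]); b=run(b4,b5,[556,8,.11,0])
# tray from w1,w4, using 14 high corners
E
python3 ftank.py
python3 - <<'E'
from h import *
a=cv2.imread('pics/w1.png');crop(a,415,585,70,220,4,'pics/w1c.png',1.1)
a=cv2.imread('pics/w4.png');crop(a,270,450,240,330,4,'pics/w4d.png',1.1)
E
```

```text
[ 5.54377e+02  1.15270e+01  1.17000e-01 -8.80000e-01]
[[0.52, -0.25], [-0.12, 0.55], [-0.02, 0.04], [0.2, 0.87], [-0.04, 0.76], [0.18, -0.22], [0.95, -0.24], [0.46, 0.23], [-0.56, 0.07], [-0.5, 0.18], [-0.02, -0.69], [-0.5, -0.02], [0.31, -0.91], [-0.09, -0.46], [-0.2, 0.32], [-0.64, -0.11]]
[5.54067e+02 7.95000e+00 1.23000e-01 3.56200e+00]
[[-0.2, 0.22], [0.43, 0.01], [-0.21, -0.78], [0.34, 0.56], [-0.33, -0.1]]
```

View pics/w1c.png

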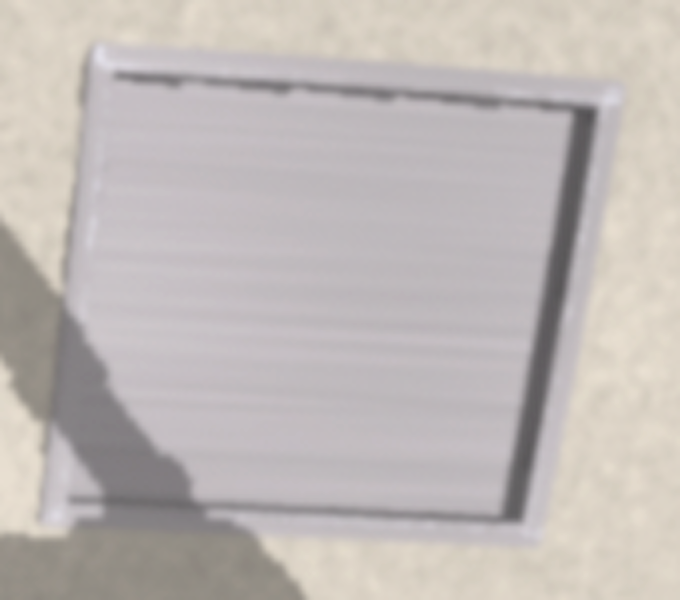

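View pics/w4d.png

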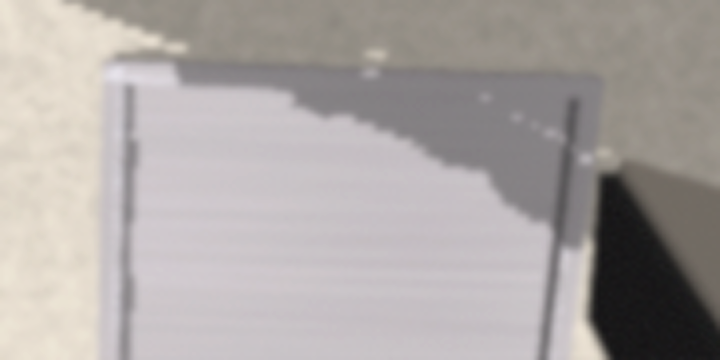

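Run:
```python
from h import *
c1=camf('wrist','pics/w1.png');c4=camf('wrist','pics/w4.png')
u=lambda p,s,o:(np.array(p,float)+.5)/s-.5+np.array(o)
P=atz(c1,u([(95,50),(618,92),(540,535),(42,518)],4,(415,70)),14)
print(P.round(1),P.mean(0),np.linalg.norm(np.roll(P,-1,0)-P,axis=1),np.arctan2(*(P[1]-P[0])[[1,0]]))
print(atz(c4,u([(105,63),(600,77)],4,(270,240)),14).round(1))
```

```text
[[ 538.6 -163.8   14. ]
 [ 685.1 -155.2   14. ]
 [ 694.5 -278.2   14. ]
 [ 546.2 -289.4   14. ]] [ 616.12357559 -221.63273285   14.        ] [146.78926976 123.34756446 148.72826718 125.81371994] 0.05866679993402304
[[ 538.  -163.1   14. ]
 [ 685.5 -152.6   14. ]]
```

Request:
arm_command(
  plan=[
    {"tx":0,"ty":0,"tz":0,"wx":-0.03,"wy":0,"wz":0,"jaw":1},
    {"tx":0,"ty":-3.35,"tz":-0.89,"wx":0,"wy":0,"wz":0,"jaw":1},
    {"tx":0,"ty":-3.35,"tz":-0.89,"wx":0,"wy":0,"wz":0,"jaw":1},
    {"tx":0,"ty":-3.35,"tz":-0.89,"wx":0,"wy":0,"wz":0,"jaw":1},
    {"tx":0,"ty":-3.35,"tz":-0.89,"wx":0,"wy":0,"wz":0,"jaw":1},
    {"tx":0,"ty":-3.35,"tz":-0.89,"wx":0,"wy":0,"wz":0,"jaw":1},
    {"tx":0,"ty":-3.35,"tz":-0.89,"wx":0,"wy":0,"wz":0,"jaw":1},
    {"tx":0,"ty":-3.35,"tz":-0.89,"wx":0,"wy":0,"wz":0,"jaw":1},
    {"tx":0,"ty":-3.35,"tz":-0.89,"wx":0,"wy":0,"wz":0,"jaw":1},
    {"tx":0,"ty":-3.35,"tz":-0.89,"wx":0,"wy":0,"wz":0,"jaw":1},
    {"tx":0,"ty":-3.35,"tz":-0.89,"wx":0,"wy":0,"wz":0,"jaw":1},
    {"tx":2,"ty":0,"tz":0,"wx":0,"wy":0,"wz":0,"jaw":1},
    {"tx":2,"ty":0,"tz":0,"wx":0,"wy":0,"wz":0,"jaw":1},
    {"tx":2,"ty":0,"tz":0,"wx":0,"wy":0,"wz":0,"jaw":1},
    {"tx":0,"ty":0,"tz":0,"wx":0,"wy":0,"wz":0,"jaw":1},
    {"tx":0,"ty":0,"tz":0,"wx":0,"wy":0,"wz":0,"jaw":1},
  ],
)

```text
time: 6.85
tool_pos: [418.1, -368.6, 236.7]
tcp_rot: [2.355, 1.57, 2.485]
contact_force: [-0.8, -0.6, 0.7]
grip_width: 91.8
```

Run:
```python
from h import *
im,c=grab('wrist','pics/w6.png');o=readout.get_obs();print(o['time'],o['tool_pos'],yz(o),rpy(o['tcp_rot'])[:,0].round(4))
P=pose(418.5,-369.7,.128,[[6,12,182],[6,-12,182],[-6,-12,182],[-6,12,182]])
print(proj(c,P).round(1)); print(delta([418.5,-369.7,158],o).round(2))
crop(im,220,420,220,370,4,'pics/w6c.png',1.2)
```

```text
6.9 [ 418.38537835 -368.77409734  237.47197409] (np.float64(1.7011375331698877), np.float64(0.1303417994179205)) [ 7.e-04 -9.e-04 -1.e+00]
[[332.9 254.7]
 [332.3 295.2]
 [310.8 295.1]
 [310.7 254.7]]
[ 7.95 -0.09 -0.01]
```

View pics/w6c.png

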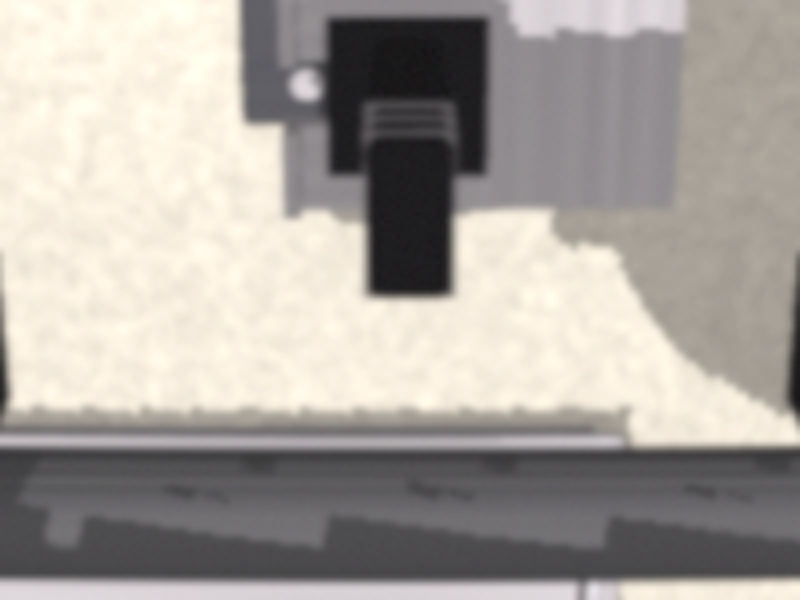

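Handle top seen at columns 312–333, rows 254–294, against a predicted 311–333, 255–295. That agrees, so I'll descend and grip.

Request:
arm_command(
  plan=[
    {"tx":2.5,"ty":0,"tz":0,"wx":0,"wy":0,"wz":0,"jaw":1},
    {"tx":2.5,"ty":0,"tz":0,"wx":0,"wy":0,"wz":0,"jaw":1},
    {"tx":1.9,"ty":0,"tz":0.04,"wx":0,"wy":0,"wz":0,"jaw":1},
    {"tx":1.0,"ty":0,"tz":0,"wx":0,"wy":0,"wz":0,"jaw":0},
    {"tx":0,"ty":0,"tz":0,"wx":0,"wy":0,"wz":0,"jaw":-0.4},
    {"tx":0,"ty":0,"tz":0,"wx":0,"wy":0,"wz":0,"jaw":-1},
    {"tx":0,"ty":0,"tz":0,"wx":0,"wy":0,"wz":0,"jaw":-1},
    {"tx":0,"ty":0,"tz":0,"wx":0,"wy":0,"wz":0,"jaw":-1},
    {"tx":0,"ty":0,"tz":0,"wx":0,"wy":0,"wz":0,"jaw":-1},
    {"tx":0,"ty":0,"tz":0,"wx":0,"wy":0,"wz":0,"jaw":-1},
  ],
)

```text
time: 7.9
tool_pos: [418.5, -368.2, 158.1]
tcp_rot: [-1.061, 1.57, -0.931]
contact_force: [0.3, -0.4, 0.7]
grip_width: 40.4
```

Run:
```python
from h import *
o=readout.get_obs();print(o['time'],o['tool_pos'],yz(o),o['grip_width'],o['contact_force'])
im,c=grab('wrist','pics/w7.png')
```

```text
7.9 [ 418.47600802 -368.19760449  158.08589306] (np.float64(1.7007849752115627), np.float64(0.12998884203723765)) 40.392293681670324 [ 0.30886371 -0.41398205  0.67734405]
```

View pics/w7.png

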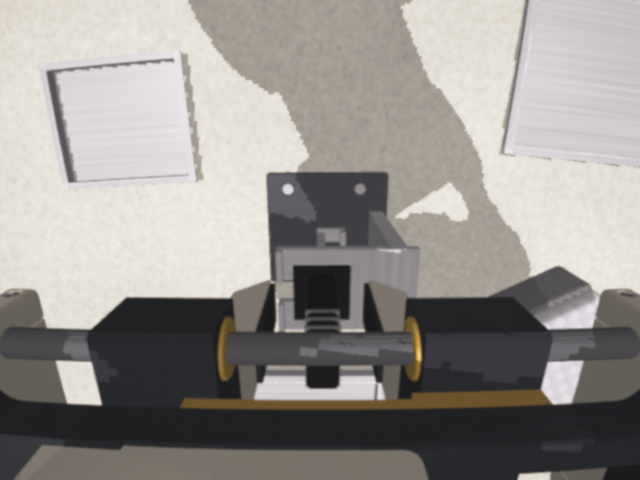

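The fingers are still closing: the opening is 40 mm, with the handle centred between them at (322,340). I'll continue.

Request:
arm_command(
  plan=[
    {"tx":0,"ty":0,"tz":0,"wx":0,"wy":0,"wz":0,"jaw":-1},
    {"tx":0,"ty":0,"tz":0,"wx":0,"wy":0,"wz":0,"jaw":-1},
    {"tx":0,"ty":0,"tz":0,"wx":0,"wy":0,"wz":0,"jaw":-1},
    {"tx":0,"ty":0,"tz":0,"wx":0,"wy":0,"wz":0,"jaw":-1},
    {"tx":0,"ty":0,"tz":0,"wx":0,"wy":0,"wz":0,"jaw":-1},
    {"tx":0,"ty":0,"tz":0,"wx":0,"wy":0,"wz":0,"jaw":-1},
    {"tx":0,"ty":0,"tz":0,"wx":0,"wy":0,"wz":0,"jaw":-1},
  ],
)

```text
time: 8.65
tool_pos: [418.5, -368.1, 157.7]
tcp_rot: [-0.758, 1.571, -0.628]
contact_force: [0.4, 0.2, -0.6]
grip_width: 11.8
```

Run:
```python
from h import *
o=readout.get_obs();print(o['time'],o['tool_pos'],yz(o),o['grip_width'],o['contact_force'])
im,c=grab('wrist','pics/w8.png');crop(im,220,420,230,400,4,'pics/w8c.png',1.2)
```

```text
8.65 [ 418.4596754  -368.08258841  157.72451126] (np.float64(1.700787132897995), np.float64(0.1299908162476258)) 11.802410695363717 [ 0.37632559  0.21301207 -0.60135838]
```

View pics/w8c.png

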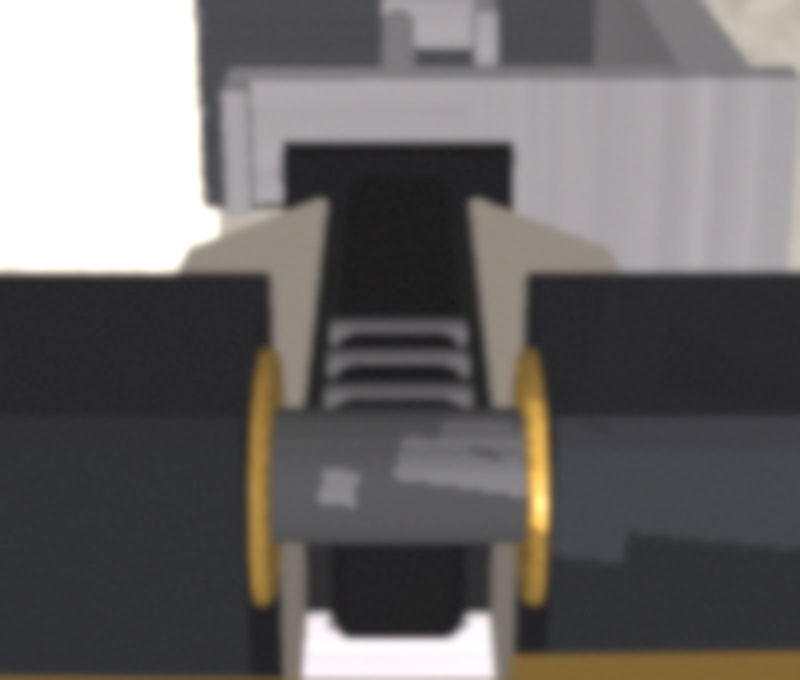

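Request:
arm_command(
  plan=[
    {"tx":-0.5,"ty":0,"tz":0,"wx":0,"wy":0,"wz":0,"jaw":-1},
    {"tx":-0.5,"ty":0,"tz":0,"wx":0,"wy":0,"wz":0,"jaw":-1},
    {"tx":0,"ty":0,"tz":0,"wx":0,"wy":0,"wz":0,"jaw":-1},
    {"tx":0,"ty":0,"tz":-1,"wx":0,"wy":0,"wz":0,"jaw":-1},
    {"tx":0,"ty":0,"tz":-2,"wx":0,"wy":0,"wz":0,"jaw":-1},
    {"tx":0,"ty":0,"tz":-2,"wx":0,"wy":0,"wz":0,"jaw":-1},
    {"tx":0,"ty":0,"tz":-1,"wx":0,"wy":0,"wz":0,"jaw":-1},
    {"tx":0,"ty":0,"tz":0,"wx":0,"wy":0,"wz":0,"jaw":-1},
  ],
)

```text
time: 9.5
tool_pos: [357.6, -376.1, 167.8]
tcp_rot: [2.533, 1.57, 2.662]
contact_force: [0.4, 0.3, -1.2]
grip_width: 11.7
```

Run:
```python
from h import *
o=readout.get_obs();print(o['time'],o['tool_pos'],yz(o),o['grip_width'],o['contact_force'])
im,c=grab('scene','pics/s2.png');crop(im,130,330,150,300,4,'pics/s2c.png',1.2)
```

```text
9.5 [ 357.64856967 -376.05355275  167.80284204] (np.float64(1.6990664361521788), np.float64(0.12827017654283235)) 11.657672732489422 [ 0.36412732  0.30675456 -1.17935508]
```

View pics/s2c.png

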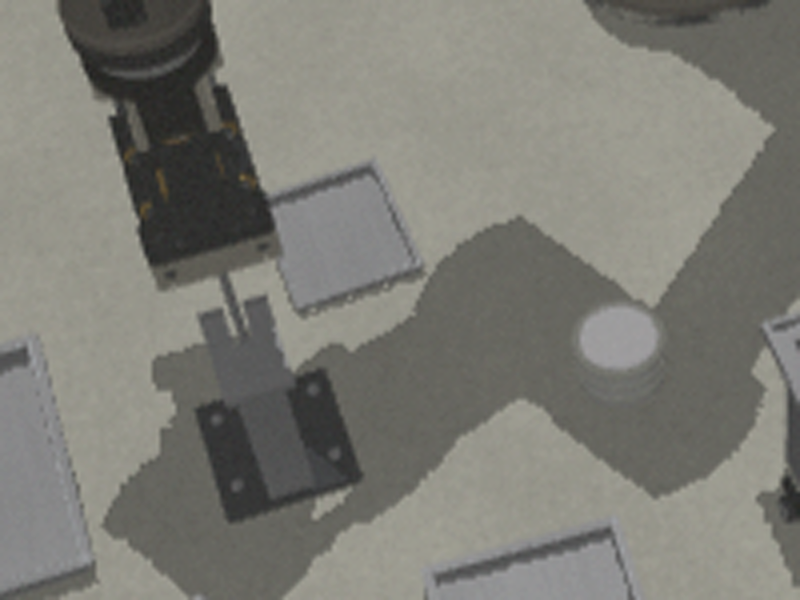

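Request:
arm_command(
  plan=[
    {"tx":-4,"ty":0,"tz":0,"wx":0.012,"wy":0,"wz":0,"jaw":-1},
    {"tx":-4,"ty":0,"tz":0,"wx":0,"wy":0,"wz":0,"jaw":-1},
    {"tx":-4,"ty":0,"tz":0,"wx":0,"wy":0,"wz":0,"jaw":-1},
    {"tx":-4,"ty":0,"tz":0,"wx":0,"wy":0,"wz":0,"jaw":-1},
    {"tx":-1,"ty":3,"tz":1.8,"wx":0,"wy":0,"wz":0,"jaw":-1},
    {"tx":0,"ty":3,"tz":1.8,"wx":0,"wy":0,"wz":0,"jaw":-1},
    {"tx":0,"ty":3,"tz":1.8,"wx":0,"wy":0,"wz":0,"jaw":-1},
    {"tx":0,"ty":3,"tz":1.8,"wx":0,"wy":0,"wz":0,"jaw":-1},
    {"tx":0,"ty":3,"tz":1.8,"wx":0,"wy":0,"wz":0,"jaw":-1},
    {"tx":0,"ty":3,"tz":1.8,"wx":0,"wy":0,"wz":0,"jaw":-1},
    {"tx":0,"ty":3,"tz":1.8,"wx":0,"wy":0,"wz":0,"jaw":-1},
    {"tx":0,"ty":3,"tz":1.8,"wx":0,"wy":0,"wz":0,"jaw":-1},
    {"tx":0,"ty":3,"tz":1.8,"wx":0,"wy":0,"wz":0,"jaw":-1},
    {"tx":0,"ty":3,"tz":1.8,"wx":0,"wy":0,"wz":0,"jaw":-1},
    {"tx":0,"ty":3,"tz":1.8,"wx":0,"wy":0,"wz":0,"jaw":-1},
    {"tx":0,"ty":3,"tz":1.7,"wx":0,"wy":0,"wz":0,"jaw":-1},
    {"tx":0,"ty":0,"tz":0,"wx":0,"wy":0,"wz":0,"jaw":-1},
    {"tx":0,"ty":0,"tz":0,"wx":0,"wy":0,"wz":0,"jaw":-1},
    {"tx":0,"ty":0,"tz":0,"wx":0,"wy":0,"wz":0,"jaw":-1},
  ],
)

```text
time: 11.45
tool_pos: [529.9, 6.6, 337.6]
tcp_rot: [-2.262, 1.57, -2.144]
contact_force: [0.9, 0.1, -0.7]
grip_width: 11.7
```

Run:
```python
from h import *
o=readout.get_obs();print(o['time'],o['tool_pos'],o['joint_positions'].round(2),yz(o),o['grip_width'],o['contact_force'])
im,c=grab('wrist','pics/w9.png');crop(im,220,420,130,330,4,'pics/w9c.png',1.2)
im,c=grab('scene','pics/s3.png');crop(im,280,480,130,330,4,'pics/s3c.png',1.2)
im,c=grab('top','pics/t3.png')
```

```text
11.45 [529.94839625   6.57702163 337.61454621] [-0.13  0.3   1.34 -0.    1.5  -0.25] (np.float64(1.6886459145390862), np.float64(0.11784949239544694)) 11.72593003832091 [ 0.91855474  0.0905615  -0.71104391]
```

View pics/w9c.png

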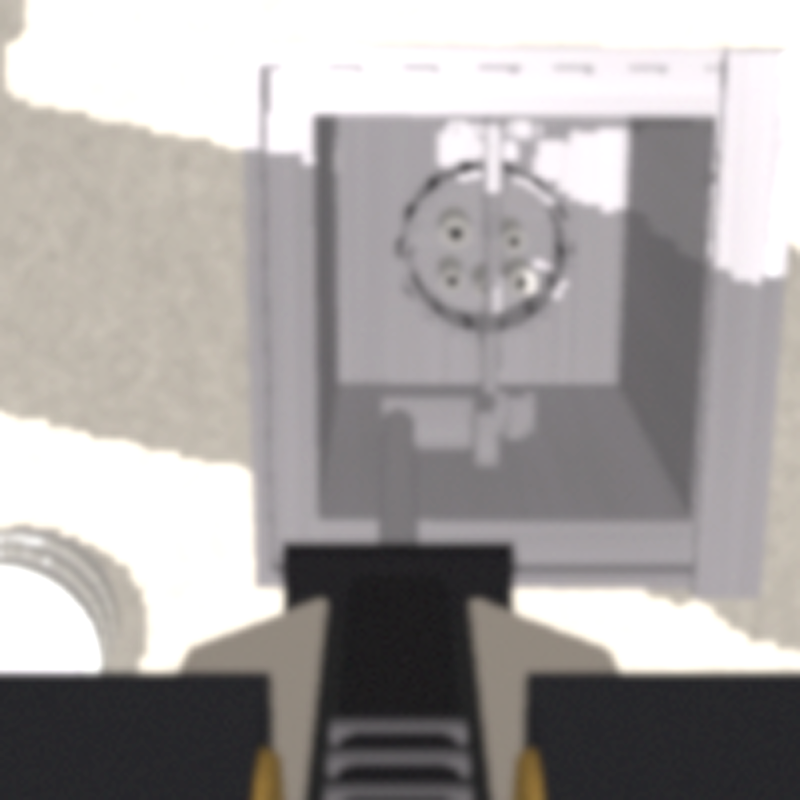

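View pics/s3c.png

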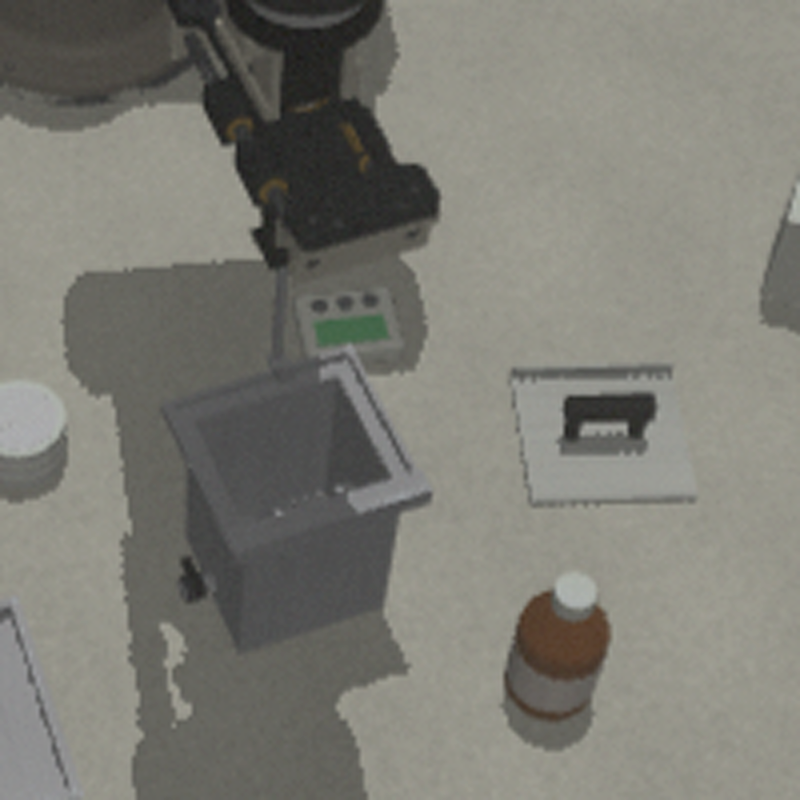

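View pics/t3.png

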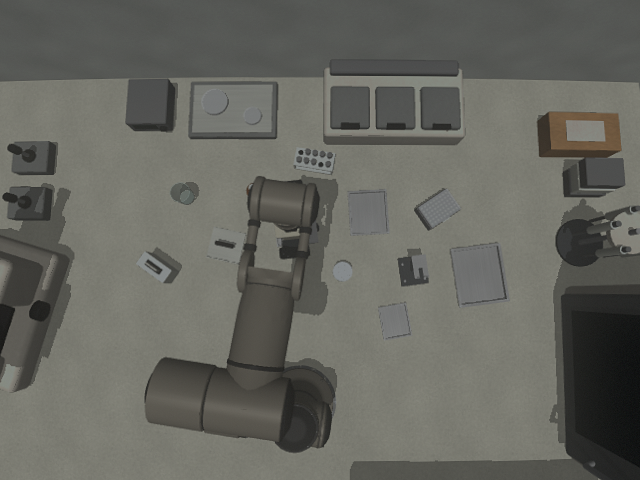

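```bash
cat >> h.py <<'E'
def hookpts(o,dy=0,dx=1.7,dz=0):
    "world points of the hook given rod_grip at tool (dx,dy,dz), rod x = tool z, rod y = tool y, rod z=-tool x"
    R=rpy(o['tcp_rot']);M=np.c_[R[:,2],R[:,1],-R[:,0]]
    g=o['tool_pos']+R@[dx,dy,dz]
    P=np.array([[0,0,-137],[14,5,-123],[18,5,-123],[18,-5,-123],[14,-5,-123],[-3,5,-137],[18,5,-137],[8.5,0,-133]],float)
    return g,g+P@M.T
E
python3 - <<'E'
from h import *
a=np.load('pics/w9.png.npy');o=dict(tool_pos=a[:3],tcp_rot=a[3:]);c=cam('wrist',o)
im=cv2.imread('pics/w9.png')
g,P=hookpts(o,0)
tk=pose(554.4,11.5,.117,[[-60,63,141],[-60,-63,141],[-45,48,135],[-45,-48,135],[45,48,135],[0,43,64],[0,-43,64],[0,0,72],[44,-63,147]])
s=6;x0,y0=285,205
v=cv2.resize(im[y0:y0+90,x0:x0+100],None,fx=s,fy=s,interpolation=cv2.INTER_CUBIC)
for q,col in [(proj(c,P),(0,0,255)),(proj(c,tk),(0,255,0))]:
    print(q.round(1).tolist())
    for p in q: cv2.circle(v,tuple(int(t) for t in ((p-[x0,y0]+.5)*s-.5)),3,col,-1)
cv2.imwrite('pics/w9d.png',v)
print(g,P[-1])
E
```

```text
[[320.6, 231.6], [340.1, 230.3], [345.6, 230.3], [345.3, 243.5], [339.8, 243.5], [316.7, 225.3], [344.3, 225.3], [331.9, 233.1]]
[[280.0, 141.0], [283.6, 276.2], [297.9, 157.9], [299.4, 259.4], [398.8, 158.3], [343.4, 157.2], [342.0, 233.9], [343.1, 197.9], [393.1, 278.8]]
[529.94799      6.57639233 335.91454638] [538.35724799   7.52656254 202.91217213]
```

View pics/w9d.png

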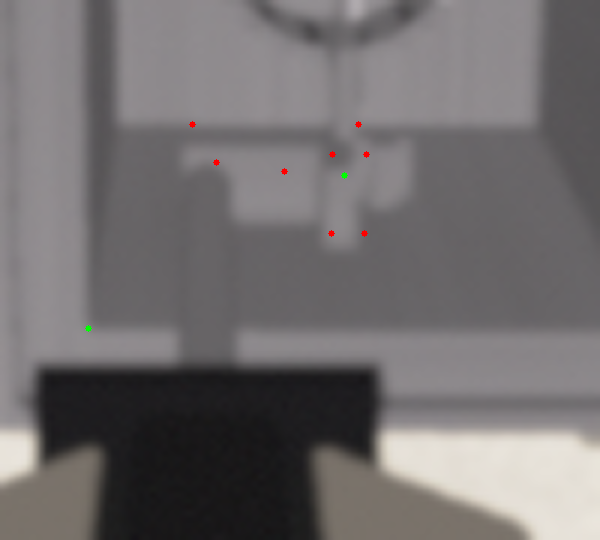

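Run:
```python
from h import *
th=np.linspace(0,2*np.pi,40)
for fn,(x0,y0),n in [('w4',(290,60),80),('w5',(370,130),80),('w9',(305,150),80)]:
    c=camf('wrist',f'pics/{fn}.png');im=cv2.imread(f'pics/{fn}.png');s=6
    v=cv2.resize(im[y0:y0+n,x0:x0+n],None,fx=s,fy=s,interpolation=cv2.INTER_CUBIC)
    ring=pose(554.4,11.5,.117,np.c_[25*np.cos(th),25*np.sin(th),41+0*th])
    bar=pose(554.4,11.5,.117,[[0,43,64],[0,-43,64],[0,9,72],[0,-9,72],[0,16,64],[0,-16,64]])
    for q,col in [(ring,(0,255,0)),(bar,(0,0,255))]:
        for p in proj(c,q): cv2.circle(v,tuple(int(t) for t in ((p-[x0,y0]+.5)*s-.5)),2,col,-1)
    cv2.imwrite(f'pics/ring_{fn}.png',v)
v=np.hstack([cv2.imread(f'pics/ring_{f}.png') for f in('w4','w9')]);cv2.imwrite('pics/ring.png',cv2.resize(v,(800,400)))
```

```text
(no output)
```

View pics/ring.png

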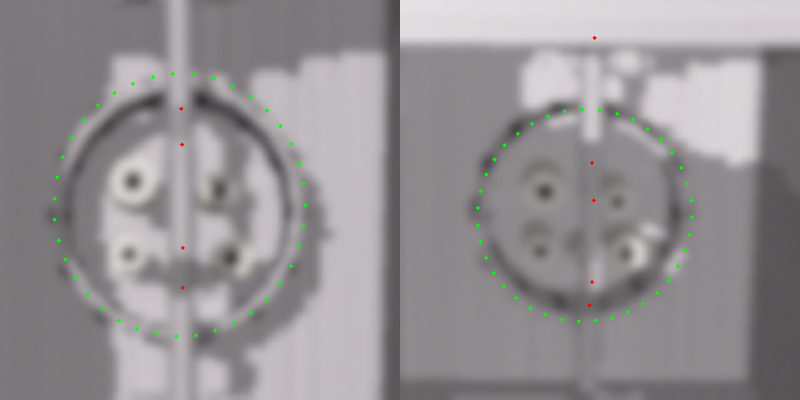

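View pics/ring_w5.png

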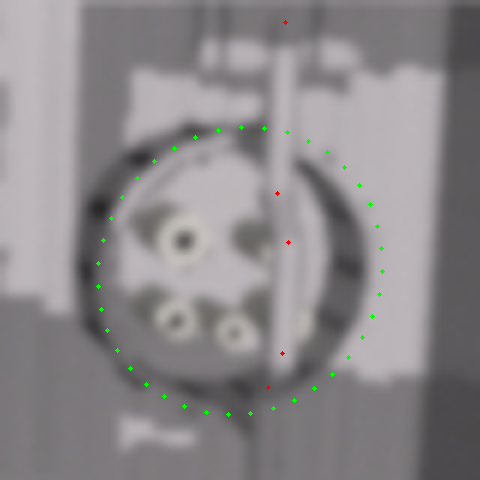

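Request:
arm_command(
  plan=[
    {"tx":1,"ty":0.3,"tz":-0.1,"wx":0,"wy":0,"wz":0,"jaw":-1},
    {"tx":2.5,"ty":0,"tz":0,"wx":0,"wy":0,"wz":0,"jaw":-1},
    {"tx":2.5,"ty":0,"tz":0,"wx":0,"wy":0,"wz":0,"jaw":-1},
    {"tx":2.5,"ty":0,"tz":0,"wx":0,"wy":0,"wz":0,"jaw":-1},
    {"tx":1.5,"ty":0,"tz":0,"wx":0,"wy":0,"wz":0,"jaw":-1},
    {"tx":0,"ty":0,"tz":0,"wx":0,"wy":0,"wz":0,"jaw":-1},
    {"tx":0,"ty":0,"tz":0,"wx":0,"wy":0,"wz":0,"jaw":-1},
  ],
)

```text
time: 12.3
tool_pos: [528.6, 9.6, 237.8]
tcp_rot: [-2.948, 1.571, -2.83]
contact_force: [0.3, 0.4, -0.3]
grip_width: 12.0
```

```bash
cat > chk.py <<'E'
from h import *
import sys
fn=sys.argv[1]
im,c=grab('wrist',f'pics/{fn}.png');o=readout.get_obs();print(o['time'],o['tool_pos'].round(1),yz(o),o['grip_width'],o['contact_force'].round(1))
g,P=hookpts(o,-2,1.7,-.4)
x0,x1,y0,y1=[int(v) for v in sys.argv[2:6]];s=float(sys.argv[6])
v=cv2.resize(im[y0:y1,x0:x1],None,fx=s,fy=s,interpolation=cv2.INTER_CUBIC)
tk=pose(554.4,10.3,.117,[[0,9,72],[0,-9,72],[0,0,72],[-45,-48,135],[-45,48,135]])
for q,col in [(proj(c,P),(0,0,255)),(proj(c,tk),(0,255,0))]:
    for p in q: cv2.circle(v,tuple(int(t) for t in ((p-[x0,y0]+.5)*s-.5)),2,col,-1)
cv2.imwrite(f'pics/{fn}c.png',v); print(g.round(1),P[-1].round(1))
E
python3 chk.py w10 260 410 130 280 5
```

```text
12.35 [529.    9.6 238.5] (np.float64(1.6884455600217696), np.float64(0.11764975317890308)) 11.700825329020022 [-0.2 -0.1 -0.1]
[528.9   7.6 236.8] [537.5   8.5 103.8]
```

View pics/w10c.png

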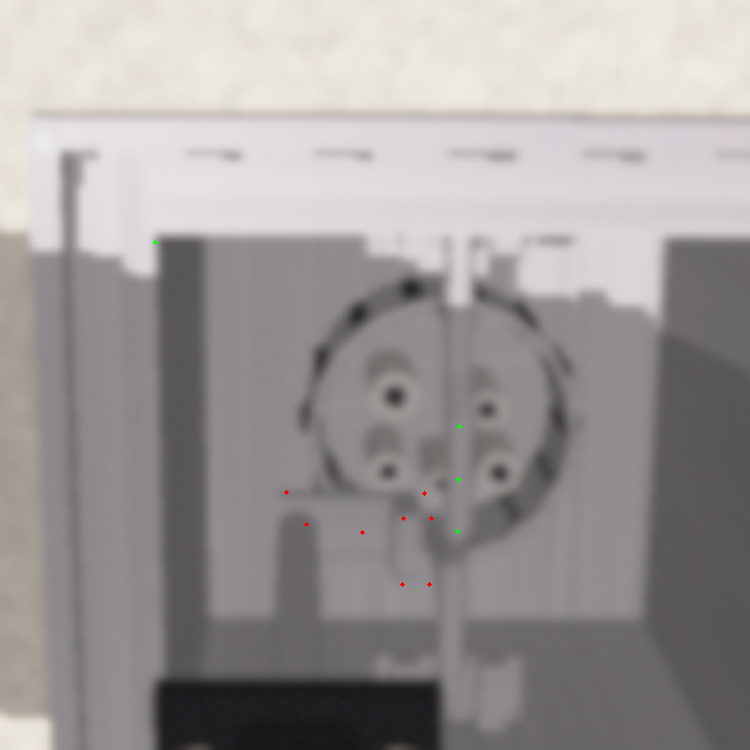

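Request:
arm_command(
  plan=[
    {"tx":1.5,"ty":0,"tz":0,"wx":0,"wy":0,"wz":0,"jaw":-1},
    {"tx":1.5,"ty":0,"tz":0,"wx":0,"wy":0,"wz":0,"jaw":-1},
    {"tx":1.0,"ty":0,"tz":0,"wx":0,"wy":0,"wz":0,"jaw":-1},
    {"tx":0.9,"ty":0,"tz":0,"wx":0,"wy":0,"wz":0,"jaw":-1},
    {"tx":0,"ty":0,"tz":0,"wx":0,"wy":0,"wz":0,"jaw":-1},
    {"tx":0,"ty":0,"tz":0,"wx":0,"wy":0,"wz":0,"jaw":-1},
  ],
)

```text
time: 12.95
tool_pos: [529.0, 9.8, 189.2]
tcp_rot: [-0.372, 1.57, -0.254]
contact_force: [-0.4, -0.7, -0.8]
grip_width: 11.9
```

```bash
python3 chk.py w11 260 410 140 290 5
```

```text
13.0 [529.1   9.7 189.3] (np.float64(1.6887537172879812), np.float64(0.11795779777873133)) 11.681348466444476 [-0.3  0.3 -0.3]
[528.9   7.7 187.6] [537.5   8.7  54.7]
```

View pics/w11c.png

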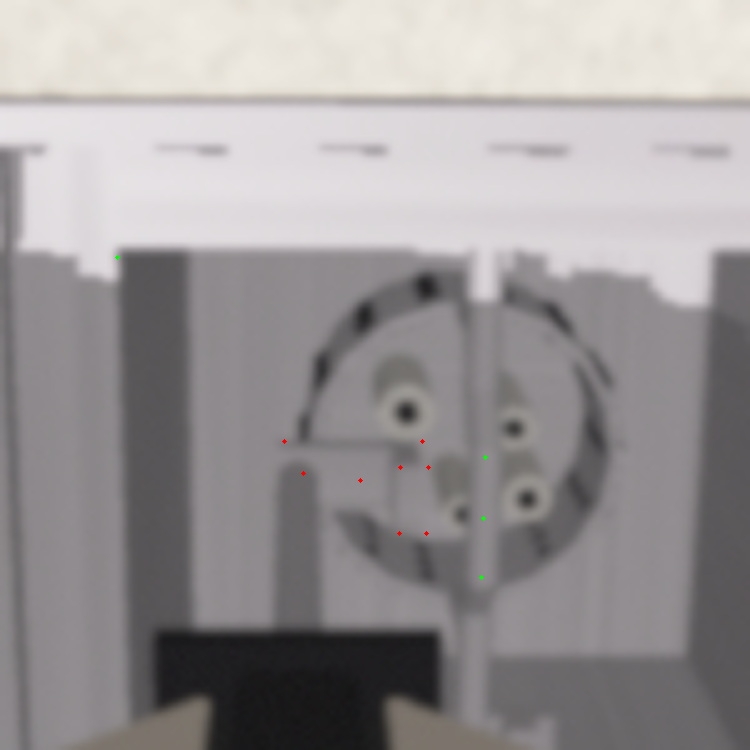

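Run:
```python
from h import *
c=camf('wrist','pics/w11.png')
u=lambda p:(np.array(p,float)+.5)/5-.5+np.array([260,140])
R=Ro.from_euler('z',-.117).as_matrix()
def tf(p,z): 
    P=atz(c,u(p),z); return ((P-[554.4,11.5,0])@R.T).round(1)
print('ring L,R,top,bot',tf([[300,440],[610,440],[460,268],[455,592]],41))
print('toe', tf([[392,450],[430,450],[395,525],[430,525]],64.7), 'floor edge', tf([[282,440],[390,440],[388,510]],54.7))
print('bar',tf([[486,300],[482,500]],72))
im=cv2.imread('pics/w11.png');v=cv2.resize(im[220:255,310:375],None,fx=12,fy=12,interpolation=cv2.INTER_CUBIC);cv2.imwrite('pics/w11e.png',cv2.convertScaleAbs(v,alpha=1.8,beta=-60))
```

```text
ring L,R,top,bot [[-26.1   1.8  41. ]
 [ 22.7   1.9  41. ]
 [ -1.6  29.2  41. ]
 [ -1.1 -23.5  41. ]]
toe [[-12.9   6.8  64.7]
 [ -7.4   6.8  64.7]
 [-12.3  -4.6  64.7]
 [ -7.1  -4.6  64.7]] floor edge [[-28.8   5.6  54.7]
 [-12.7   5.6  54.7]
 [-12.8  -5.4  54.7]]
bar [[-0.7 30.2 72. ]
 [-0.4  1.5 72. ]]
```

View pics/w11e.png

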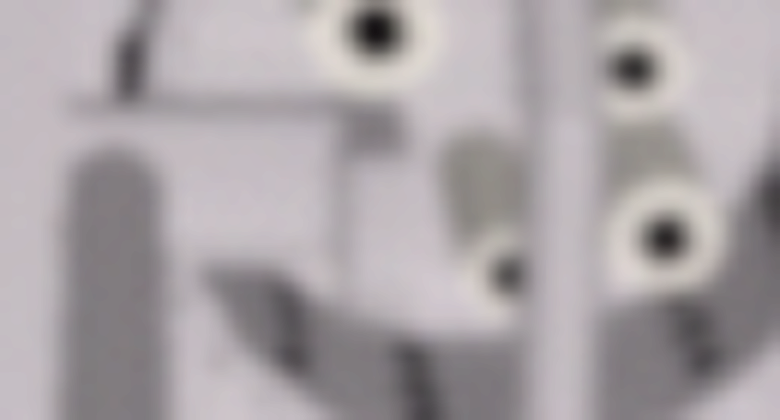

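Request:
arm_command(
  plan=[
    {"tx":0,"ty":0,"tz":0.5,"wx":0,"wy":0,"wz":0,"jaw":-1},
    {"tx":0,"ty":0,"tz":0.7,"wx":0,"wy":0,"wz":0,"jaw":-1},
    {"tx":0,"ty":0,"tz":0.5,"wx":0,"wy":0,"wz":0,"jaw":-1},
    {"tx":0,"ty":0,"tz":0,"wx":0,"wy":0,"wz":0,"jaw":-1},
    {"tx":0,"ty":0,"tz":0,"wx":0,"wy":0,"wz":0,"jaw":-1},
  ],
)

```text
time: 13.5
tool_pos: [545.6, 11.9, 188.5]
tcp_rot: [-3.071, 1.57, -2.953]
contact_force: [-0.3, 0.2, -0.8]
grip_width: 12.2
```

```bash
python3 chk.py w12 260 410 140 290 5
```

```text
13.55 [545.5  11.8 188.5] (np.float64(1.6888813122737039), np.float64(0.1180849815662324)) 12.236074677486094 [-0.5  0.2 -0.5]
[545.3   9.8 186.8] [553.7  10.8  53.8]
```

View pics/w12c.png

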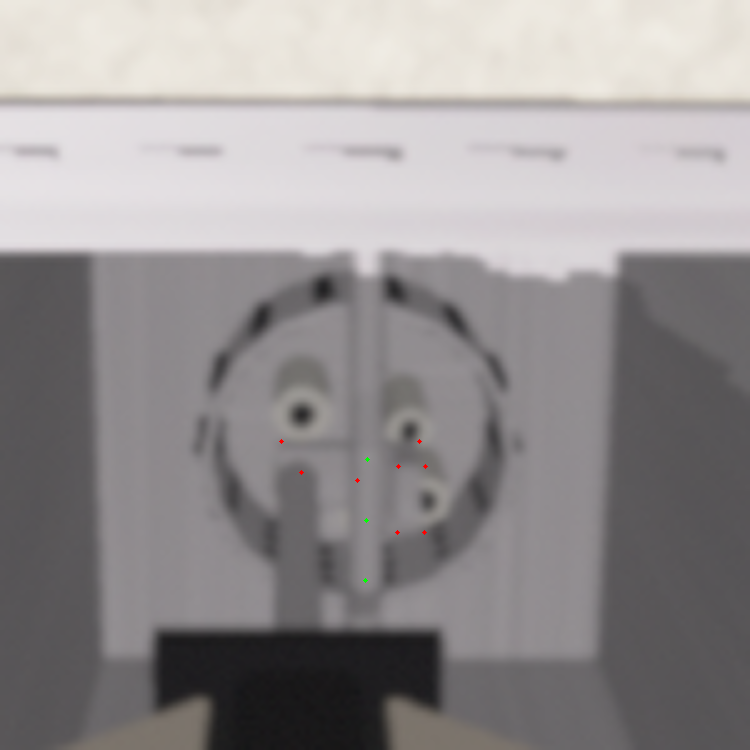

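Request:
arm_command(
  plan=[
    {"tx":-0.5,"ty":0,"tz":0.08,"wx":0,"wy":0,"wz":0,"jaw":-1},
    {"tx":-0.5,"ty":0,"tz":0,"wx":0,"wy":0,"wz":0,"jaw":-1},
    {"tx":-0.3,"ty":0,"tz":0,"wx":0,"wy":0,"wz":0,"jaw":-1},
    {"tx":-0.3,"ty":0,"tz":0,"wx":0,"wy":0,"wz":0,"jaw":-1},
    {"tx":-0.3,"ty":0,"tz":0,"wx":0,"wy":0,"wz":0,"jaw":-1},
    {"tx":-0.3,"ty":0,"tz":0,"wx":0,"wy":0,"wz":0,"jaw":-1},
    {"tx":-0.4,"ty":0,"tz":0,"wx":0,"wy":0,"wz":0,"jaw":-1},
    {"tx":-0.5,"ty":0,"tz":0,"wx":0,"wy":0,"wz":0,"jaw":-1},
    {"tx":0,"ty":0,"tz":0,"wx":0,"wy":0,"wz":0,"jaw":-1},
    {"tx":0,"ty":0,"tz":0,"wx":0,"wy":0,"wz":0,"jaw":-1},
  ],
)

```text
time: 14.55
tool_pos: [546.4, 11.9, 219.8]
tcp_rot: [-0.519, 1.57, -0.401]
contact_force: [0.1, -0.4, -2.1]
grip_width: 12.0
```

```bash
python3 chk.py w13 250 430 130 290 4
```

```text
14.6 [546.3  11.9 219.6] (np.float64(1.6888141667368353), np.float64(0.11801783204497461)) 12.019454517594001 [-0.5  0.3 -2.8]
[546.1   9.9 217.9] [554.5  10.9  84.9]
```

View pics/w13c.png

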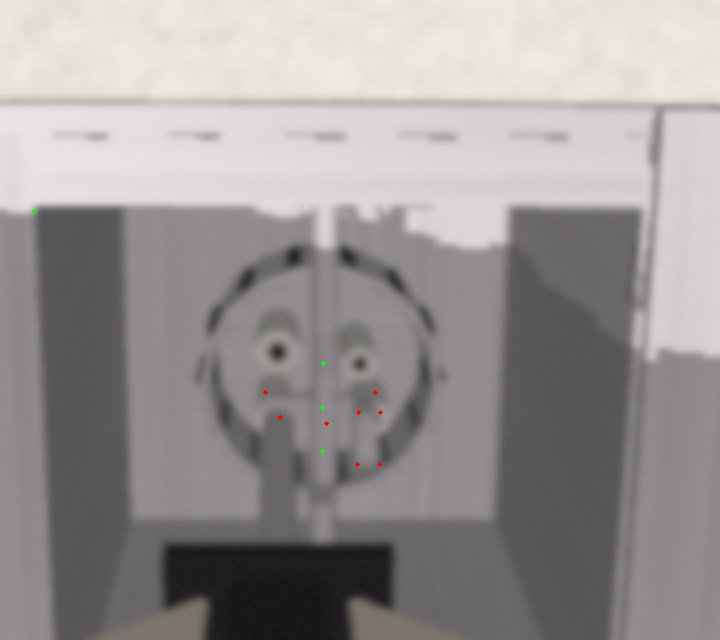

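Request:
arm_command(
  plan=[
    {"tx":-1,"ty":0,"tz":0,"wx":0,"wy":0,"wz":0,"jaw":-1},
    {"tx":-2,"ty":0,"tz":0,"wx":0,"wy":0,"wz":0,"jaw":-1},
    {"tx":-2.5,"ty":0,"tz":0,"wx":0,"wy":0,"wz":0,"jaw":-1},
    {"tx":-2.5,"ty":0,"tz":0,"wx":0,"wy":0,"wz":0,"jaw":-1},
    {"tx":-2.5,"ty":0,"tz":0,"wx":0,"wy":0,"wz":0,"jaw":-1},
    {"tx":-2.5,"ty":0,"tz":0,"wx":0,"wy":0,"wz":0,"jaw":-1},
    {"tx":-1.5,"ty":0,"tz":0,"wx":0,"wy":0,"wz":0,"jaw":-1},
    {"tx":-0.5,"ty":0,"tz":0,"wx":0,"wy":0,"wz":0,"jaw":-1},
    {"tx":0,"ty":0,"tz":0,"wx":0,"wy":0,"wz":0,"jaw":-1},
    {"tx":0,"ty":0,"tz":0,"wx":0,"wy":0,"wz":0,"jaw":-1},
  ],
)

```text
time: 15.6
tool_pos: [546.0, 11.9, 368.8]
tcp_rot: [2.954, 1.569, 3.072]
contact_force: [0.3, -0.4, -3.5]
grip_width: 11.7
```

```bash
python3 chk.py w14 250 430 130 290 4
python3 - <<'E'
from h import *
im,c=grab('scene','pics/s4.png');crop(im,280,440,120,300,4,'pics/s4c.png',1.3)
R=Ro.from_euler('z',0).as_matrix()
o=readout.get_obs();print(delta([616.1-8.4,-221.6,o['tool_pos'][2]],o))
E
```

```text
15.65 [546.   12.  368.6] (np.float64(1.6887626628656345), np.float64(0.1179672288750043)) 11.885644975014838 [-0.5 -0.2 -2.7]
[545.8   9.9 366.9] [554.   10.9 233.8]
[-1.80869816e-02 -2.39184648e+01  3.37629416e+00]
```

View pics/w14c.png

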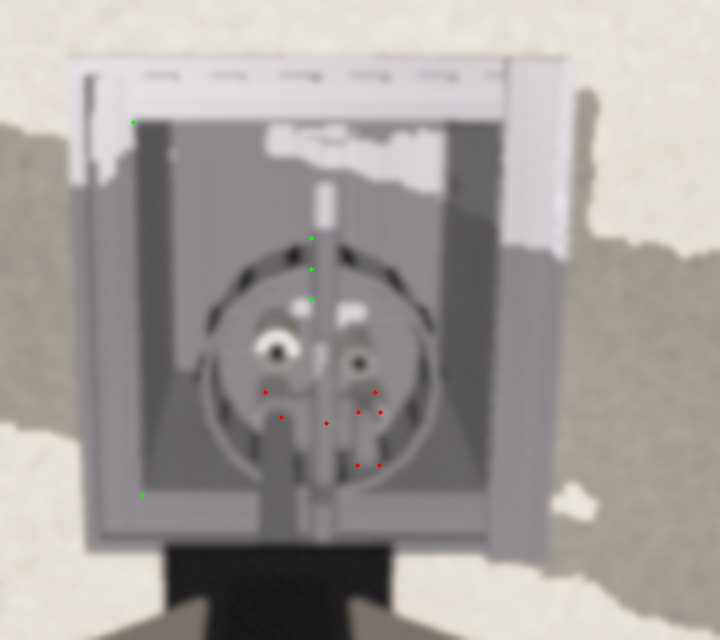

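View pics/s4c.png

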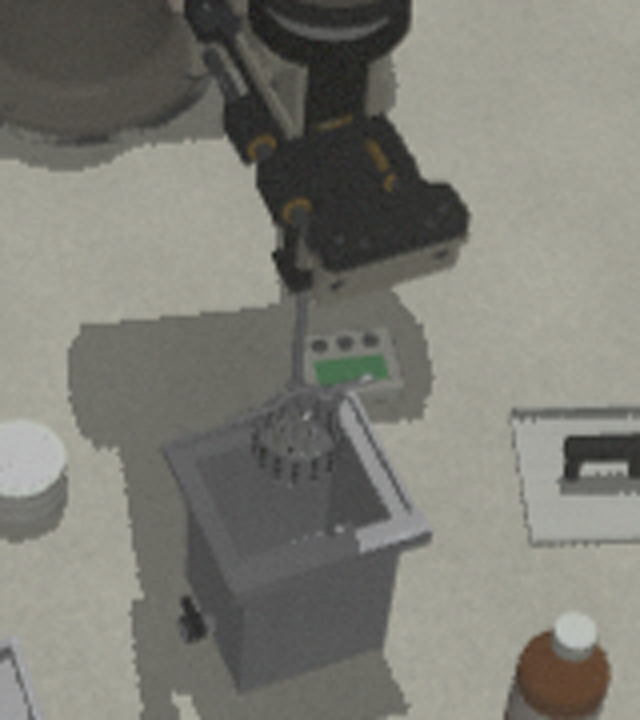

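Basket hangs level on the hook (ring centre about (320,370) in the wrist crop), bar about 236 high. I'll move gently to the tray.

Request:
arm_command(
  plan=[
    {"tx":0,"ty":-0.4,"tz":0.06,"wx":0,"wy":0,"wz":0,"jaw":-1},
    {"tx":0,"ty":-0.8,"tz":0.11,"wx":0,"wy":0,"wz":0,"jaw":-1},
    {"tx":0,"ty":-1.2,"tz":0.17,"wx":0,"wy":0,"wz":0,"jaw":-1},
    {"tx":0,"ty":-1.6,"tz":0.23,"wx":0,"wy":0,"wz":0,"jaw":-1},
    {"tx":0,"ty":-1.98,"tz":0.28,"wx":0,"wy":0,"wz":0,"jaw":-1},
    {"tx":0,"ty":-1.98,"tz":0.28,"wx":0,"wy":0,"wz":0,"jaw":-1},
    {"tx":0,"ty":-1.98,"tz":0.28,"wx":0,"wy":0,"wz":0,"jaw":-1},
    {"tx":0,"ty":-1.98,"tz":0.28,"wx":0,"wy":0,"wz":0,"jaw":-1},
    {"tx":0,"ty":-1.98,"tz":0.28,"wx":0,"wy":0,"wz":0,"jaw":-1},
    {"tx":0,"ty":-1.98,"tz":0.28,"wx":0,"wy":0,"wz":0,"jaw":-1},
    {"tx":0,"ty":-1.98,"tz":0.28,"wx":0,"wy":0,"wz":0,"jaw":-1},
    {"tx":0,"ty":-1.98,"tz":0.28,"wx":0,"wy":0,"wz":0,"jaw":-1},
    {"tx":0,"ty":-1.6,"tz":0.23,"wx":0,"wy":0,"wz":0,"jaw":-1},
    {"tx":0,"ty":-1.2,"tz":0.17,"wx":0,"wy":0,"wz":0,"jaw":-1},
    {"tx":0,"ty":-0.8,"tz":0.11,"wx":0,"wy":0,"wz":0,"jaw":-1},
    {"tx":0,"ty":-0.4,"tz":0.06,"wx":0,"wy":0,"wz":0,"jaw":-1},
    {"tx":0,"ty":0,"tz":0,"wx":0,"wy":0,"wz":0,"jaw":-1},
    {"tx":0,"ty":0,"tz":0,"wx":0,"wy":0,"wz":0,"jaw":-1},
  ],
)

```text
time: 17.5
tool_pos: [608.0, -220.3, 369.9]
tcp_rot: [0.854, 1.571, 0.972]
contact_force: [0.3, 0.8, -3.0]
grip_width: 11.6
```

```bash
python3 chk.py w15 230 430 120 300 4
python3 - <<'E'
from h import *
im,c=grab('scene','pics/s5.png');crop(im,200,360,180,380,4,'pics/s5c.png',1.3)
E
```

```text
17.55 [ 608.  -220.2  369.9] (np.float64(1.6896033602960465), np.float64(0.11880701375098285)) 11.741063543429595 [-0.9  0.5 -2.7]
[ 607.8 -222.2  368.2] [ 616.3 -221.2  235.2]
```

View pics/w15c.png

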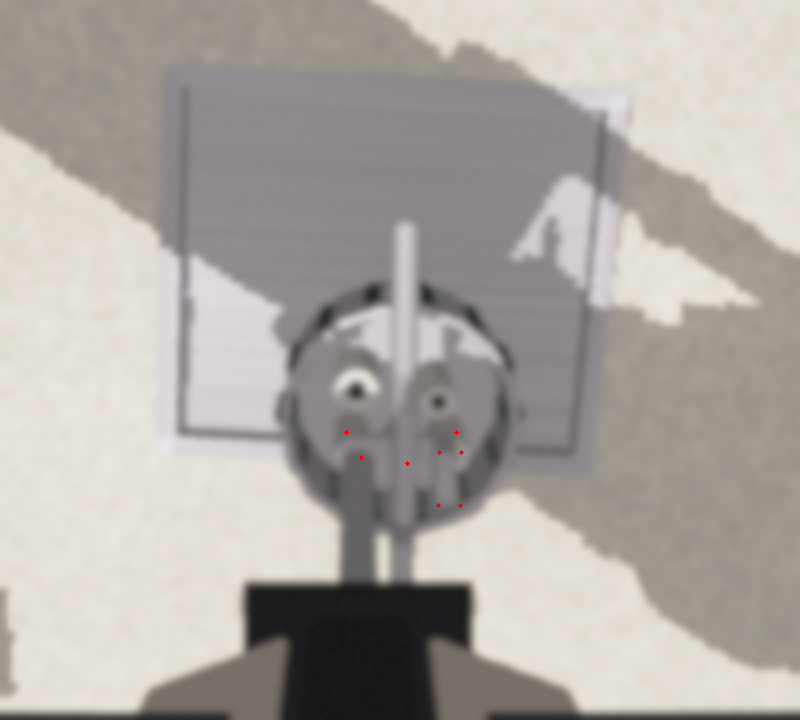

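View pics/s5c.png

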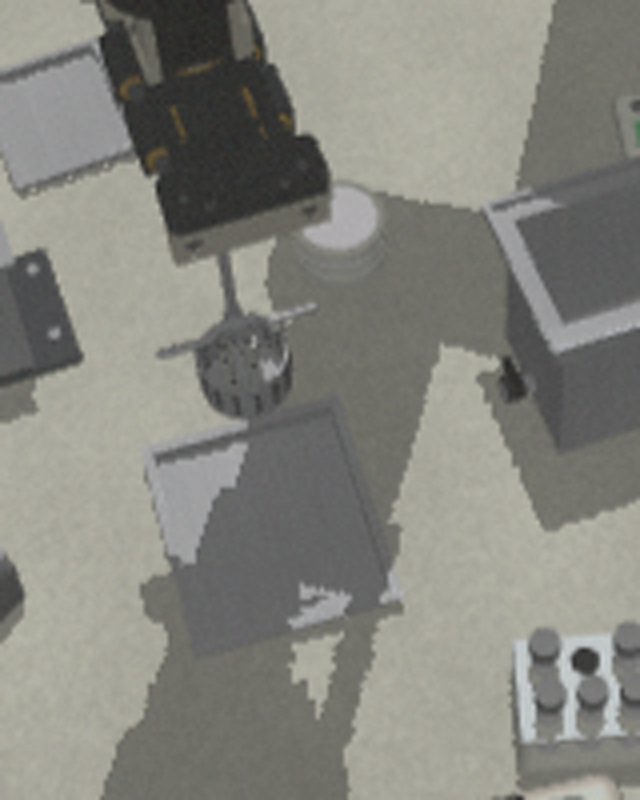

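Run:
```python
from h import *
c=camf('wrist','pics/w15.png')
u=lambda p:(np.array(p,float)+.5)/4-.5+np.array([230,120])
P=atz(c,u([(163,68),(630,92),(592,474),(161,452)]),14);print(P.round(1),P.mean(0).round(1))
```

```text
[[ 537.5 -163.8   14. ]
 [ 686.6 -153.3   14. ]
 [ 695.1 -281.1   14. ]
 [ 547.5 -290.9   14. ]] [ 616.7 -222.3   14. ]
```

Request:
arm_command(
  plan=[
    {"tx":0.7,"ty":0,"tz":0,"wx":0,"wy":0,"wz":0,"jaw":-1},
    {"tx":1.5,"ty":0,"tz":0,"wx":0,"wy":0,"wz":0,"jaw":-1},
    {"tx":2,"ty":0,"tz":0,"wx":0,"wy":0,"wz":0,"jaw":-1},
    {"tx":2,"ty":0,"tz":0,"wx":0,"wy":0,"wz":0,"jaw":-1},
    {"tx":2,"ty":0,"tz":0,"wx":0,"wy":0,"wz":0,"jaw":-1},
    {"tx":2,"ty":0,"tz":0,"wx":0,"wy":0,"wz":0,"jaw":-1},
    {"tx":2,"ty":0,"tz":0,"wx":0,"wy":0,"wz":0,"jaw":-1},
    {"tx":1.5,"ty":0,"tz":0,"wx":0,"wy":0,"wz":0,"jaw":-1},
    {"tx":1.2,"ty":0,"tz":0,"wx":0,"wy":0,"wz":0,"jaw":-1},
    {"tx":0.6,"ty":0,"tz":0,"wx":0,"wy":0,"wz":0,"jaw":-1},
    {"tx":0.3,"ty":0,"tz":0,"wx":0,"wy":0,"wz":0,"jaw":-1},
    {"tx":0,"ty":0,"tz":0,"wx":0,"wy":0,"wz":0,"jaw":-1},
    {"tx":0,"ty":0,"tz":0,"wx":0,"wy":0,"wz":0,"jaw":-1},
  ],
)

```text
time: 18.9
tool_pos: [608.3, -221.0, 212.5]
tcp_rot: [-0.651, 1.569, -0.533]
contact_force: [0.4, -0.2, -1.4]
grip_width: 11.8
```

```bash
python3 chk.py w16 230 430 100 300 4
python3 - <<'E'
from h import *
im,c=grab('scene','pics/s6.png');crop(im,200,360,200,360,4,'pics/s6c.png',1.3)
E
```

```text
18.95 [ 608.3 -221.   212.6] (np.float64(1.6887859637930502), np.float64(0.11799077022028336)) 11.892459113830562 [ 0.7 -0.1 -2.6]
[ 608.2 -223.1  210.9] [ 616.8 -222.1   77.9]
```

View pics/w16c.png

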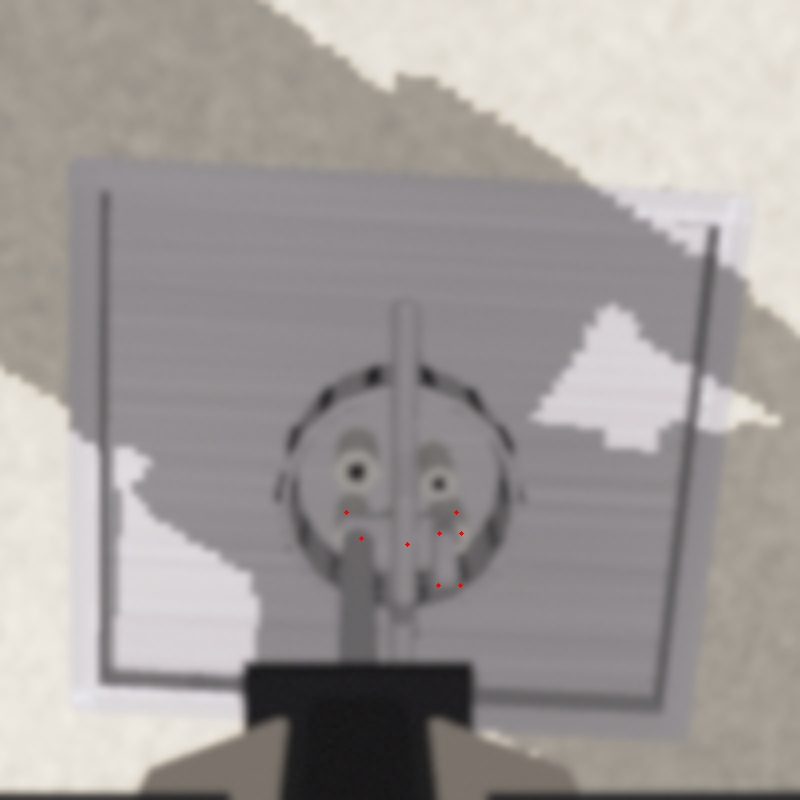

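View pics/s6c.png

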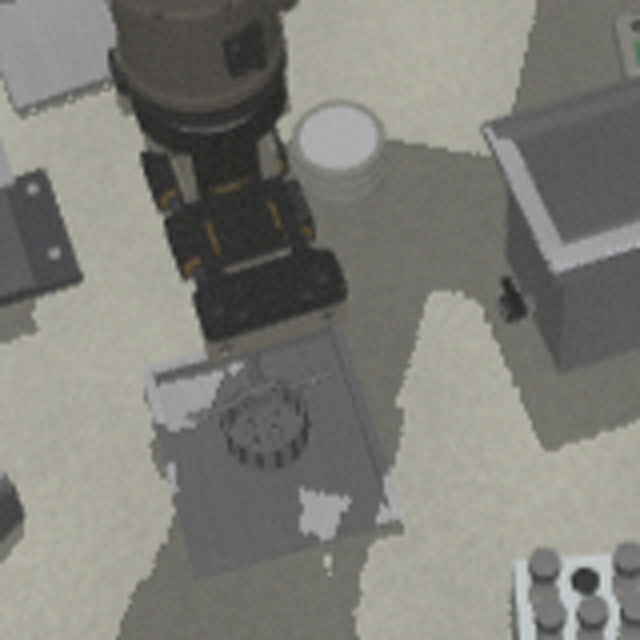

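Request:
arm_command(
  plan=[
    {"tx":0.4,"ty":0,"tz":0,"wx":0,"wy":0,"wz":0,"jaw":-1},
    {"tx":0.4,"ty":0,"tz":0,"wx":0,"wy":0,"wz":0,"jaw":-1},
    {"tx":0.4,"ty":0,"tz":0,"wx":0,"wy":0,"wz":0,"jaw":-1},
    {"tx":0.2,"ty":0,"tz":0,"wx":0,"wy":0,"wz":0,"jaw":-1},
    {"tx":0.2,"ty":0,"tz":0,"wx":0,"wy":0,"wz":0,"jaw":-1},
    {"tx":0.2,"ty":0,"tz":0,"wx":0,"wy":0,"wz":0,"jaw":-1},
    {"tx":0.2,"ty":0,"tz":0,"wx":0,"wy":0,"wz":0,"jaw":-1},
    {"tx":0.3,"ty":0,"tz":0,"wx":0,"wy":0,"wz":0,"jaw":-1},
    {"tx":0.3,"ty":0,"tz":0,"wx":0,"wy":0,"wz":0,"jaw":-1},
    {"tx":0.3,"ty":0,"tz":0,"wx":0,"wy":0,"wz":0,"jaw":-1},
    {"tx":0.3,"ty":0,"tz":0,"wx":0,"wy":0,"wz":0,"jaw":-1},
    {"tx":0,"ty":0,"tz":0,"wx":0,"wy":0,"wz":0,"jaw":-1},
    {"tx":0,"ty":0,"tz":0,"wx":0,"wy":0,"wz":0,"jaw":-1},
  ],
)

```text
time: 20.3
tool_pos: [608.0, -220.9, 179.7]
tcp_rot: [-2.669, 1.571, -2.551]
contact_force: [0.1, -0.0, -1.9]
grip_width: 11.4
```

```bash
python3 chk.py w17 250 410 130 290 5
```

```text
20.35 [ 608.1 -220.9  179.8] (np.float64(1.6887687840959187), np.float64(0.11797248889134128)) 11.871050975339879 [ 0.5 -0.7 -0.6]
[ 607.9 -222.9  178.1] [ 616.4 -222.    45.1]
```

View pics/w17c.png

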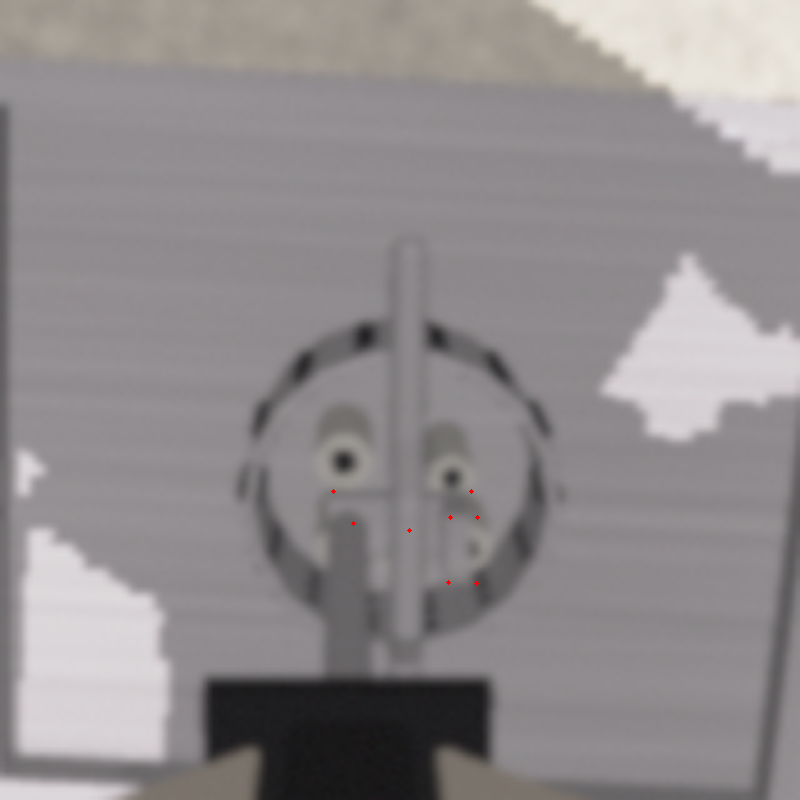

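Request:
arm_command(
  plan=[
    {"tx":0,"ty":0,"tz":-0.4,"wx":0,"wy":0,"wz":0,"jaw":-1},
    {"tx":0,"ty":0,"tz":-0.8,"wx":0,"wy":0,"wz":0,"jaw":-1},
    {"tx":0,"ty":0,"tz":-1.0,"wx":0,"wy":0,"wz":0,"jaw":-1},
    {"tx":0,"ty":0,"tz":-1.0,"wx":0,"wy":0,"wz":0,"jaw":-1},
    {"tx":0,"ty":0,"tz":-0.6,"wx":0,"wy":0,"wz":0,"jaw":-1},
    {"tx":0,"ty":0,"tz":0,"wx":0,"wy":0,"wz":0,"jaw":-1},
    {"tx":0,"ty":0,"tz":0,"wx":0,"wy":0,"wz":0,"jaw":-1},
  ],
)

```text
time: 21.05
tool_pos: [570.3, -225.5, 180.0]
tcp_rot: [-0.509, 1.57, -0.391]
contact_force: [-0.2, 0.9, -0.3]
grip_width: 12.1
```

```bash
python3 chk.py w18 250 450 100 290 4
```

```text
21.1 [ 570.5 -225.4  179.9] (np.float64(1.688652006113459), np.float64(0.11785586116020605)) 12.225817697385652 [ 0.7 -0.4 -0.9]
[ 570.3 -227.5  178.2] [ 578.8 -226.5   45.2]
```

View pics/w18c.png

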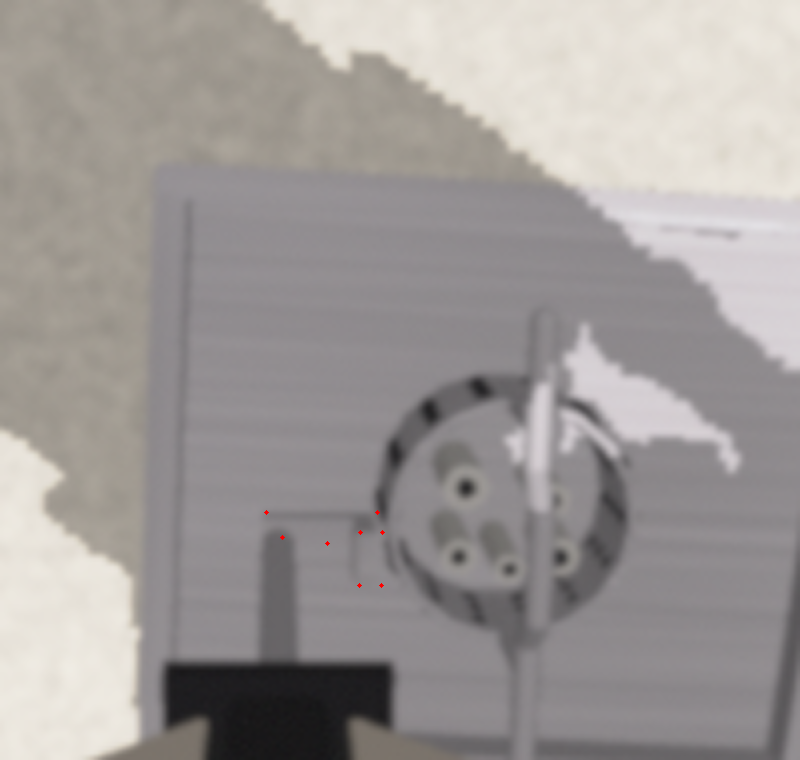

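Request:
arm_command(
  plan=[
    {"tx":-2,"ty":0,"tz":0,"wx":0,"wy":0,"wz":0,"jaw":-1},
    {"tx":-4,"ty":0,"tz":0,"wx":0,"wy":0,"wz":0,"jaw":-1},
    {"tx":-4,"ty":0,"tz":0,"wx":0,"wy":0,"wz":0,"jaw":-1},
    {"tx":-2,"ty":0,"tz":0,"wx":-0.012,"wy":0,"wz":0,"jaw":-1},
    {"tx":0,"ty":-1.35,"tz":-2.55,"wx":0,"wy":0,"wz":0,"jaw":-1},
    {"tx":0,"ty":-1.35,"tz":-2.55,"wx":0,"wy":0,"wz":0,"jaw":-1},
    {"tx":0,"ty":-1.35,"tz":-2.55,"wx":0,"wy":0,"wz":0,"jaw":-1},
    {"tx":0,"ty":-1.35,"tz":-2.55,"wx":0,"wy":0,"wz":0,"jaw":-1},
    {"tx":0,"ty":-1.35,"tz":-2.55,"wx":0,"wy":0,"wz":0,"jaw":-1},
    {"tx":0,"ty":-1.35,"tz":-2.55,"wx":0,"wy":0,"wz":0,"jaw":-1},
    {"tx":0,"ty":-1.35,"tz":-2.55,"wx":0,"wy":0,"wz":0,"jaw":-1},
    {"tx":0,"ty":-1.35,"tz":-2.55,"wx":0,"wy":0,"wz":0,"jaw":-1},
    {"tx":0,"ty":-1.35,"tz":-2.55,"wx":0,"wy":0,"wz":0,"jaw":-1},
    {"tx":0,"ty":0,"tz":0,"wx":0,"wy":0,"wz":0,"jaw":-1},
    {"tx":0,"ty":0,"tz":0,"wx":0,"wy":0,"wz":0,"jaw":-1},
    {"tx":0,"ty":0,"tz":0,"wx":0,"wy":0,"wz":0,"jaw":-1},
  ],
)

```text
time: 22.7
tool_pos: [359.2, -375.1, 299.8]
tcp_rot: [0.035, 1.57, 0.166]
contact_force: [0.0, 0.3, -1.1]
grip_width: 11.8
```

Run:
```python
from h import *
o=readout.get_obs();print(o['time'],o['tool_pos'],yz(o),o['contact_force'])
print(delta([357.6,-376.1,167.8],o))
im,c=grab('scene','pics/s7.png');crop(im,200,360,180,340,4,'pics/s7c.png',1.5)
```

```text
22.7 [ 359.18816711 -375.14996545  299.75683649] (np.float64(1.701485237772452), np.float64(0.13068890338556127)) [ 0.0184146   0.30466631 -1.05553127]
[13.19560195 -0.07371194 -0.17598621]
```

View pics/s7c.png

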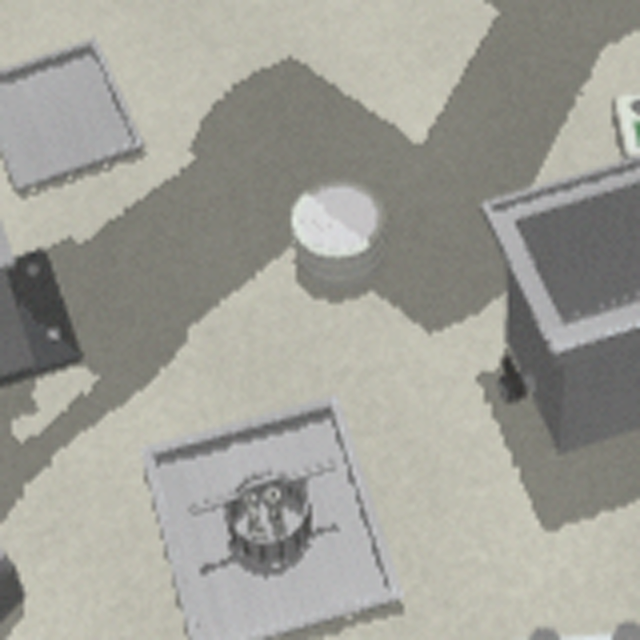

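Request:
arm_command(
  plan=[
    {"tx":2,"ty":-0.05,"tz":-0.1,"wx":0,"wy":0,"wz":0,"jaw":-1},
    {"tx":3,"ty":0,"tz":0,"wx":0,"wy":0,"wz":0,"jaw":-1},
    {"tx":3,"ty":0,"tz":0,"wx":0,"wy":0,"wz":0,"jaw":-1},
    {"tx":3,"ty":0,"tz":0,"wx":0,"wy":0,"wz":0,"jaw":-1},
    {"tx":1.5,"ty":0,"tz":0,"wx":0,"wy":0,"wz":0,"jaw":-1},
    {"tx":0.6,"ty":0,"tz":0,"wx":0,"wy":0,"wz":0,"jaw":-1},
    {"tx":0,"ty":0,"tz":0,"wx":0,"wy":0,"wz":0,"jaw":-1},
    {"tx":0,"ty":0,"tz":0,"wx":0,"wy":0,"wz":0,"jaw":-1},
    {"tx":0,"ty":0,"tz":0,"wx":0,"wy":0,"wz":0,"jaw":-1},
  ],
)

```text
time: 23.65
tool_pos: [358.1, -376.6, 169.9]
tcp_rot: [-1.087, 1.568, -0.957]
contact_force: [-0.4, -0.6, -0.9]
grip_width: 11.4
```

Run:
```python
from h import *
o=readout.get_obs();print(o['time'],o['tool_pos'],yz(o),o['contact_force'])
print('to pre',delta([357.6,-376.1,167.8],o),'to seat',delta([418.46,-368.08,157.7],o))
im,c=grab('wrist','pics/w19.png')
s=4;x0,x1,y0,y1=250,450,200,350
v=cv2.resize(im[y0:y1,x0:x1],None,fx=s,fy=s,interpolation=cv2.INTER_CUBIC)
st=pose(418.5,-369.7,.128,[[-22,6,126],[-22,-6,126],[-22,22,126],[-22,-22,126],[-19,6,122],[-19,-6,122],[8,0,122]])
for p in proj(c,st): cv2.circle(v,tuple(int(t) for t in ((p-[x0,y0]+.5)*s-.5)),2,(0,255,0),-1)
cv2.imwrite('pics/w19c.png',v)
```

```text
23.65 [ 358.08649395 -376.60903382  169.8670503 ] (np.float64(1.7011299228593595), np.float64(0.1303358033663423)) [-0.41312555 -0.56228384 -0.89931923]
to pre [ 0.20654323  0.057218   -0.04184354] to seat [1.22314131 0.06351998 6.09567947]
```

View pics/w19c.png

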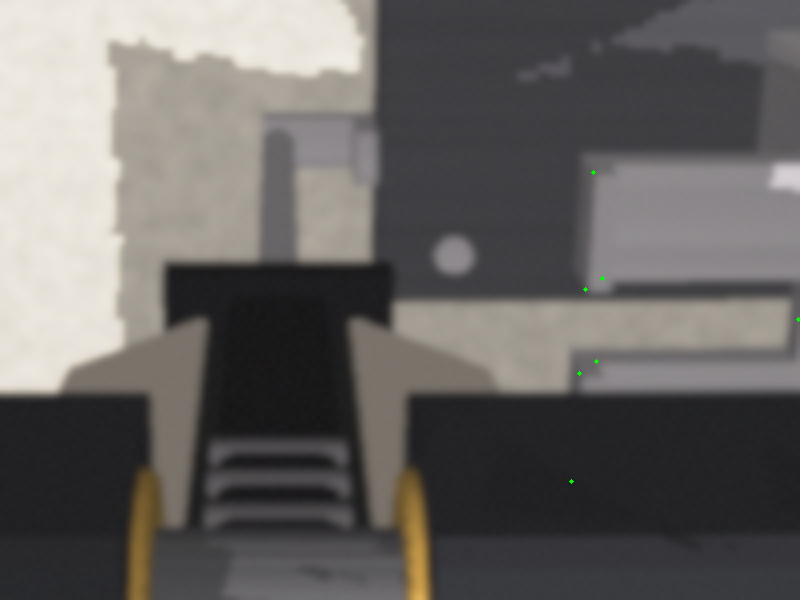

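Request:
arm_command(
  plan=[
    {"tx":0,"ty":0.05,"tz":1.0,"wx":0,"wy":0,"wz":0,"jaw":-1},
    {"tx":0,"ty":0,"tz":1.0,"wx":0,"wy":0,"wz":0,"jaw":-1},
    {"tx":0,"ty":0,"tz":1.2,"wx":0,"wy":0,"wz":0,"jaw":-1},
    {"tx":0,"ty":0,"tz":1.2,"wx":0,"wy":0,"wz":0,"jaw":-1},
    {"tx":0,"ty":0,"tz":1.0,"wx":0,"wy":0,"wz":0,"jaw":-1},
    {"tx":0,"ty":0,"tz":0.65,"wx":0,"wy":0,"wz":0,"jaw":-1},
    {"tx":0,"ty":0,"tz":0,"wx":0,"wy":0,"wz":0,"jaw":-1},
    {"tx":0,"ty":0,"tz":0,"wx":0,"wy":0,"wz":0,"jaw":-1},
    {"tx":0,"ty":0,"tz":0,"wx":0,"wy":0,"wz":0,"jaw":-1},
  ],
)

```text
time: 24.6
tool_pos: [417.1, -367.9, 168.7]
tcp_rot: [2.808, 1.571, 2.938]
contact_force: [0.3, -0.6, -1.2]
grip_width: 11.9
```

Run:
```python
from h import *
o=readout.get_obs();print(o['time'],o['tool_pos'],yz(o),o['contact_force'],o['moment'])
print('to seat',delta([418.46,-368.08,157.7],o))
im,c=grab('wrist','pics/w20.png')
s=4;x0,x1,y0,y1=220,420,190,340
v=cv2.resize(im[y0:y1,x0:x1],None,fx=s,fy=s,interpolation=cv2.INTER_CUBIC)
cv2.imwrite('pics/w20c.png',v)
```

```text
24.6 [ 417.07874452 -367.89876227  168.68887849] (np.float64(1.70046277787113), np.float64(0.12966647798622477)) [ 0.3460318  -0.57950642 -1.1934204 ] [ 0.00292196 -0.13691498  0.02018973]
to seat [ 1.0988468  -0.03593776  0.13492898]
```

View pics/w20c.png

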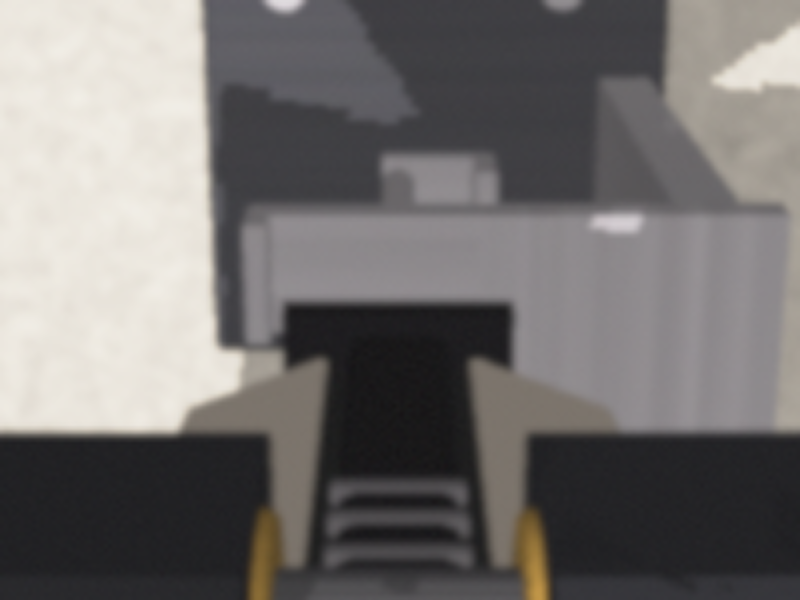

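Request:
arm_command(
  plan=[
    {"tx":0.3,"ty":0,"tz":0.1,"wx":0,"wy":0,"wz":0,"jaw":-1},
    {"tx":0.4,"ty":0,"tz":0,"wx":0,"wy":0,"wz":0,"jaw":-1},
    {"tx":0.3,"ty":0,"tz":0,"wx":0,"wy":0,"wz":0,"jaw":-1},
    {"tx":0.1,"ty":0,"tz":0,"wx":0,"wy":0,"wz":0,"jaw":-1},
    {"tx":0,"ty":0,"tz":0,"wx":0,"wy":0,"wz":0,"jaw":-1},
    {"tx":0,"ty":0,"tz":0,"wx":0,"wy":0,"wz":0,"jaw":-1},
    {"tx":0,"ty":0,"tz":0,"wx":0,"wy":0,"wz":0,"jaw":-1},
  ],
)

```text
time: 25.35
tool_pos: [418.4, -367.7, 157.7]
tcp_rot: [-2.569, 1.571, -2.439]
contact_force: [-1.3, 0.8, 0.7]
grip_width: 11.6
```

Run:
```python
from h import *
o=readout.get_obs();print(o['time'],o['tool_pos'],yz(o),o['contact_force'],o['moment'])
print('to seat',delta([418.46,-368.08,157.7],o))
im,c=grab('wrist','pics/w21.png')
s=4;x0,x1,y0,y1=220,420,190,340
v=cv2.resize(im[y0:y1,x0:x1],None,fx=s,fy=s,interpolation=cv2.INTER_CUBIC)
cv2.imwrite('pics/w21c.png',v)
```

```text
25.35 [ 418.38479235 -367.73090927  157.70982843] (np.float64(1.7007626396862725), np.float64(0.12996631015871277)) [-1.27787043  0.82727251  0.65889764] [ 0.05477458 -0.04356383  0.01881394]
to seat [ 0.00098415 -0.03558931  0.00293316]
```

View pics/w21c.png

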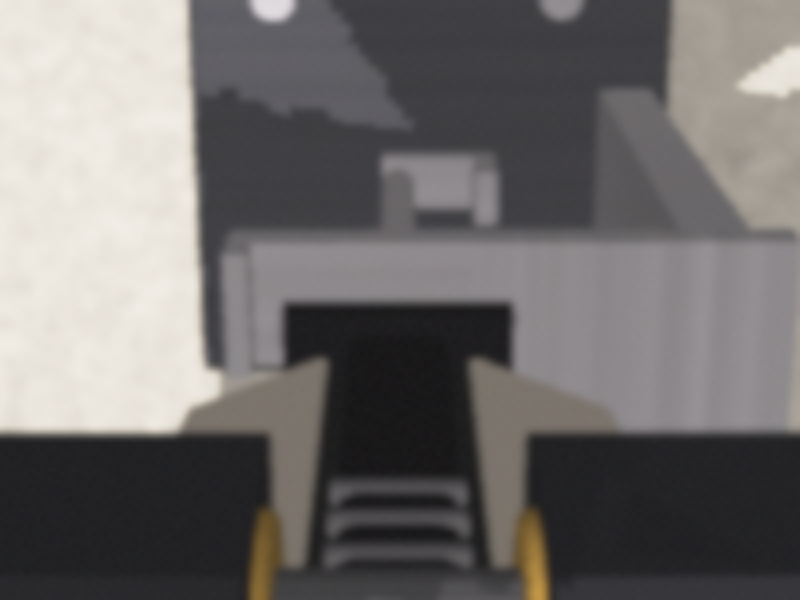

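Request:
arm_command(
  plan=[
    {"tx":0,"ty":0,"tz":0,"wx":0,"wy":0,"wz":0,"jaw":-0.4},
    {"tx":0,"ty":0,"tz":0,"wx":0,"wy":0,"wz":0,"jaw":-0.2},
    {"tx":0,"ty":0,"tz":0,"wx":0,"wy":0,"wz":0,"jaw":0},
    {"tx":0,"ty":0,"tz":0,"wx":0,"wy":0,"wz":0,"jaw":0},
    {"tx":0,"ty":0,"tz":0,"wx":0,"wy":0,"wz":0,"jaw":0},
    {"tx":0,"ty":0,"tz":0,"wx":0,"wy":0,"wz":0,"jaw":0},
    {"tx":-1,"ty":0,"tz":0,"wx":0,"wy":0,"wz":0,"jaw":0},
    {"tx":-3,"ty":0,"tz":0,"wx":0,"wy":0,"wz":0,"jaw":0},
    {"tx":-4,"ty":0,"tz":0,"wx":0,"wy":0,"wz":0,"jaw":0},
    {"tx":-4,"ty":0,"tz":0,"wx":0,"wy":0,"wz":0,"jaw":0},
    {"tx":0,"ty":0,"tz":0,"wx":0,"wy":0,"wz":0,"jaw":0},
    {"tx":0,"ty":0,"tz":0,"wx":0,"wy":0,"wz":0,"jaw":0},
  ],
)

```text
time: 26.6
tool_pos: [418.6, -367.9, 279.2]
tcp_rot: [-1.014, 1.568, -0.884]
contact_force: [0.1, -0.2, -0.4]
grip_width: 45.7
```

Run:
```python
from h import *
im,c=grab('wrist','pics/w22.png')
o=readout.get_obs();print(o['time'],o['tool_pos'],yz(o),o['contact_force'],o['grip_width'])
P=pose(418.5,-369.7,.128,[[6,12,182],[6,-12,182],[-6,-12,182],[-6,12,182]])
print(proj(c,P).round(1))
crop(im,220,420,200,350,4,'pics/w22c.png',1.2)
```

```text
26.65 [ 418.22364569 -367.47819872  277.75771399] (np.float64(1.7007855165026764), np.float64(0.12998918844872207)) [-0.60395136 -0.34157516  0.48560795] 46.00715802893907
[[329.4 233.6]
 [329.  268.1]
 [311.1 268.1]
 [310.9 233.6]]
```

View pics/w22c.png

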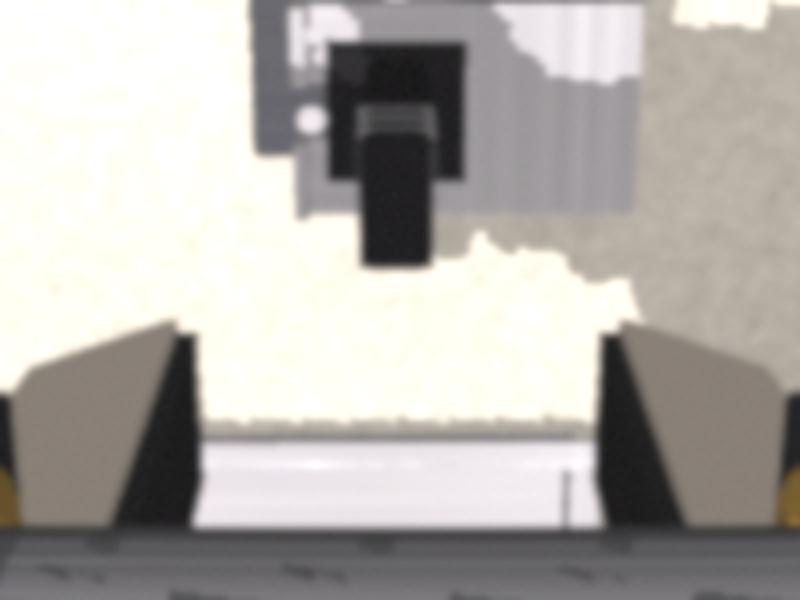

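Request:
arm_command(
  plan=[
    {"tx":-0.5,"ty":1.7,"tz":0.5,"wx":0,"wy":0,"wz":0,"jaw":0},
    {"tx":-0.5,"ty":3.35,"tz":1.02,"wx":0,"wy":0,"wz":0,"jaw":0},
    {"tx":-0.5,"ty":3.35,"tz":1.02,"wx":0,"wy":0,"wz":0,"jaw":0},
    {"tx":-0.5,"ty":3.35,"tz":1.02,"wx":0,"wy":0,"wz":0,"jaw":0},
    {"tx":0,"ty":3.35,"tz":1.02,"wx":0,"wy":0,"wz":0,"jaw":0},
    {"tx":0,"ty":3.35,"tz":1.02,"wx":0,"wy":0,"wz":0,"jaw":0},
    {"tx":0,"ty":3.35,"tz":1.02,"wx":0,"wy":0,"wz":0,"jaw":0},
    {"tx":0,"ty":3.35,"tz":1.02,"wx":0,"wy":0,"wz":0,"jaw":0},
    {"tx":0,"ty":3.35,"tz":1.02,"wx":0,"wy":0,"wz":0,"jaw":0},
    {"tx":0,"ty":3.35,"tz":1.02,"wx":0,"wy":0,"wz":0,"jaw":0},
    {"tx":0,"ty":3.35,"tz":1.02,"wx":0,"wy":0,"wz":0,"jaw":0},
    {"tx":0,"ty":3.35,"tz":1.02,"wx":0,"wy":0,"wz":0,"jaw":0},
    {"tx":0,"ty":3.35,"tz":1.02,"wx":0,"wy":0,"wz":0,"jaw":0},
    {"tx":0,"ty":3.35,"tz":1.02,"wx":0,"wy":0,"wz":0,"jaw":0},
    {"tx":0,"ty":3.35,"tz":1.02,"wx":0.11,"wy":0,"wz":0,"jaw":0},
    {"tx":0,"ty":1.5,"tz":0.0,"wx":0.12,"wy":0,"wz":0,"jaw":0},
    {"tx":0,"ty":0,"tz":0,"wx":0.12,"wy":0,"wz":0,"jaw":0},
    {"tx":0,"ty":0,"tz":0,"wx":0,"wy":0,"wz":0,"jaw":0},
    {"tx":0,"ty":0,"tz":0,"wx":0,"wy":0,"wz":0,"jaw":0},
    {"tx":0,"ty":0,"tz":0,"wx":0,"wy":0,"wz":0,"jaw":0},
  ],
)

```text
time: 28.65
tool_pos: [501.4, 148.2, 297.4]
tcp_rot: [-2.728, 1.57, -2.946]
contact_force: [-0.9, -0.5, 0.3]
grip_width: 46.0
```

Run:
```python
from h import *
im,c=grab('wrist','pics/w23.png')
o=readout.get_obs();print(o['time'],o['tool_pos'],o['joint_positions'].round(2),yz(o),o['grip_width'])
```

```text
28.7 [501.47070965 148.06123714 297.55478206] [ 0.14  0.3   1.44 -0.    1.4   0.36] (np.float64(1.3519572472028747), np.float64(-0.21883917397579644)) 45.91630764626802
```

View pics/w23.png

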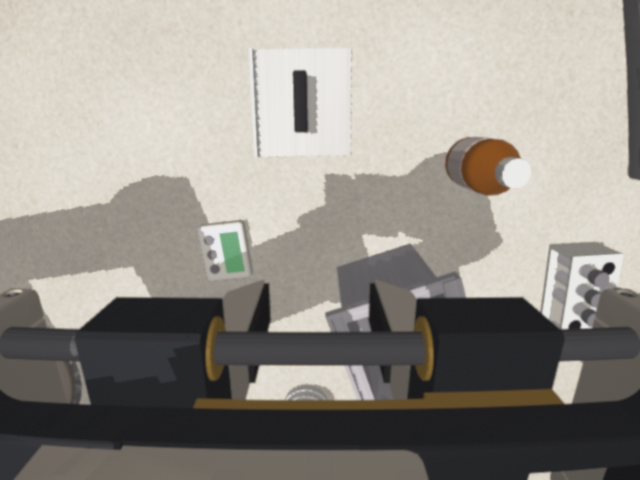

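Request:
arm_command(
  plan=[
    {"tx":1,"ty":3,"tz":0,"wx":0,"wy":0,"wz":0,"jaw":0.1},
    {"tx":2,"ty":3,"tz":0,"wx":0,"wy":0,"wz":0,"jaw":0.1},
    {"tx":2,"ty":1,"tz":0,"wx":0,"wy":0,"wz":0,"jaw":0.1},
    {"tx":0,"ty":0,"tz":0,"wx":0,"wy":0,"wz":0,"jaw":0.1},
    {"tx":0,"ty":0,"tz":0,"wx":0,"wy":0,"wz":0,"jaw":0.1},
    {"tx":0,"ty":0,"tz":0,"wx":0,"wy":0,"wz":0,"jaw":0.1},
  ],
)

```text
time: 29.3
tool_pos: [517.5, 215.9, 249.0]
tcp_rot: [0.323, 1.569, 0.103]
contact_force: [0.9, 0.8, -0.6]
grip_width: 50.4
```

Run:
```python
from h import *
im,c=grab('wrist','pics/w24.png')
o=readout.get_obs();print(o['time'],o['tool_pos'],yz(o),o['grip_width'])
a=cv2.imread('pics/w23.png');crop(a,235,365,35,170,5,'pics/w23c.png',1.05);crop(im,210,380,50,210,4.5,'pics/w24c.png',1.05)
```

```text
29.35 [517.47449788 215.92332031 249.0618801 ] (np.float64(1.3499701030941669), np.float64(-0.2208277064414)) 50.80571667010746
```

View pics/w23c.png

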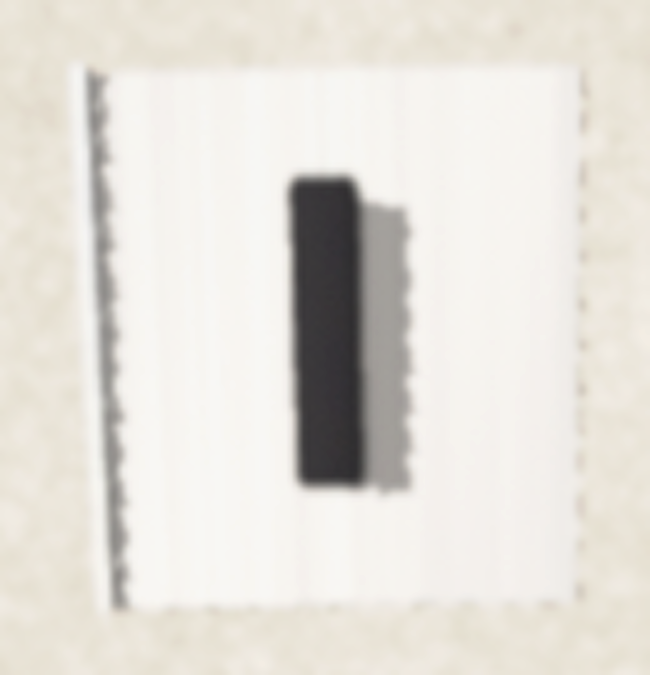

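View pics/w24c.png

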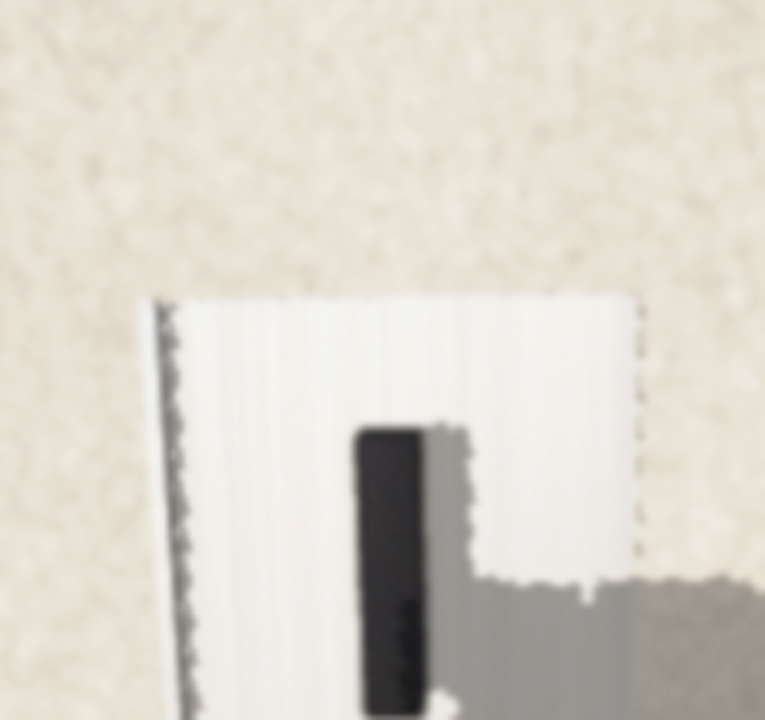

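```bash
cat > fcov.py <<'E'
from h import *
from scipy.optimize import least_squares
c4=camf('wrist','pics/w23.png');c5=camf('wrist','pics/w24.png')
u=lambda p,s,o:(np.array(p,float)+.5)/s-.5+np.array(o)
H=[(-7,30,42),(7,30,42),(7,-30,42),(-7,-30,42)]
P4=np.array(H+[(53,56,4),(53,-56,4),(-53,56,14),(-53,-56,14)],float);U4=u([(290,178),(354,178),(364,487),(300,487),(583,67),(573,605),(75,65),(100,612)],5,(235,35))
P5=np.array(H+[(53,56,4),(-53,56,14)],float);U5=u([(355,428),(424,428),(428,717),(363,717),(636,297),(140,300)],4.5,(210,50))
def f(p):
    x,y,w,z=p
    return np.r_[(proj(c4,pose(x,y,w,P4,z))-U4).ravel(),(proj(c5,pose(x,y,w,P5,z))-U5).ravel()]
s=least_squares(f,[505,250,-.22,0],loss='soft_l1');print(s.x.round(3));print(s.fun.reshape(-1,2).round(2).tolist())
o=readout.get_obs();print(delta([s.x[0],s.x[1],40],o),yz(o))
E
python3 fcov.py
```

```text
[ 5.03439e+02  2.51025e+02 -2.10000e-01 -3.38900e+00]
[[-0.2, -0.35], [1.24, -0.51], [0.13, 0.22], [-0.79, 0.35], [-0.55, 0.75], [0.21, -0.68], [0.01, 0.48], [0.13, -0.55], [-0.49, -0.11], [-0.32, -0.3], [0.11, 0.48], [-0.25, 0.64], [0.31, -0.43], [0.93, 0.05]]
[20.90416209  3.10206888 -2.18026843] (np.float64(1.3499701030941669), np.float64(-0.2208277064414))
```

Request:
arm_command(
  plan=[
    {"tx":1,"ty":1.6,"tz":-1.1,"wx":-0.011,"wy":0,"wz":0,"jaw":0.1},
    {"tx":2,"ty":1.5,"tz":-1.08,"wx":0,"wy":0,"wz":0,"jaw":0.1},
    {"tx":3,"ty":0,"tz":0,"wx":0,"wy":0,"wz":0,"jaw":0.1},
    {"tx":3,"ty":0,"tz":0,"wx":0,"wy":0,"wz":0,"jaw":0.1},
    {"tx":2,"ty":0,"tz":0,"wx":0,"wy":0,"wz":0,"jaw":0.1},
    {"tx":0,"ty":0,"tz":0,"wx":0,"wy":0,"wz":0,"jaw":0.1},
    {"tx":0,"ty":0,"tz":0,"wx":0,"wy":0,"wz":0,"jaw":0.1},
    {"tx":0,"ty":0,"tz":0,"wx":0,"wy":0,"wz":0,"jaw":0.1},
  ],
)

```text
time: 30.15
tool_pos: [503.4, 251.6, 139.6]
tcp_rot: [0.508, 1.567, 0.298]
contact_force: [-0.3, -0.3, 1.1]
grip_width: 50.7
```

Run:
```python
from h import *
im,c=grab('wrist','pics/w25.png')
o=readout.get_obs();print(o['time'],o['tool_pos'],yz(o),o['grip_width'],delta([503.4,251,40],o))
print(proj(c,pose(503.4,251,-.21,[(-7,30,42),(7,30,42),(7,-30,42),(-7,-30,42)])).round(1).tolist())
crop(im,220,420,200,350,4,'pics/w25c.png',1.05)
```

```text
30.2 [503.31711758 251.69755085 139.51669951] (np.float64(1.3614349168107815), np.float64(-0.20936620081289817)) 50.76890362903959 [ 9.95156992e+00 -8.29894861e-02 -6.18457010e-03]
[[309.4, 204.5], [331.4, 204.5], [330.5, 291.0], [310.0, 291.0]]
```

View pics/w25c.png

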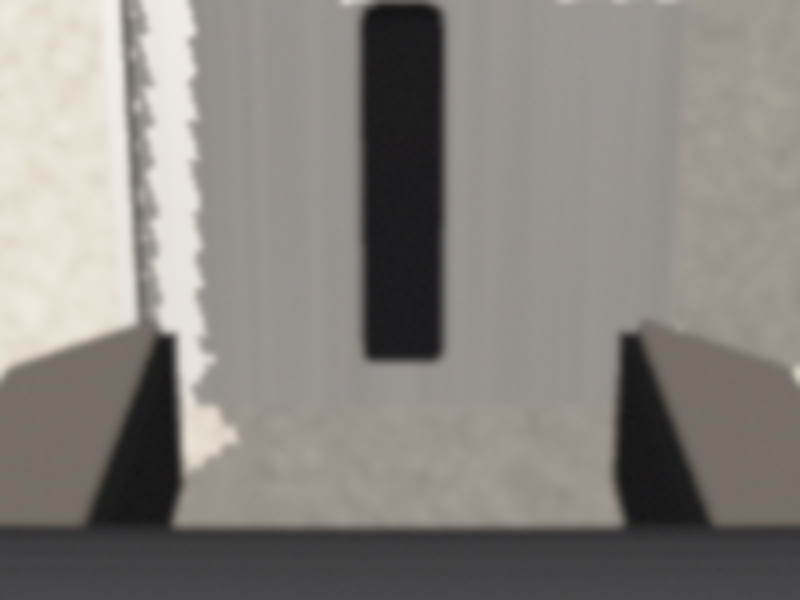

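Request:
arm_command(
  plan=[
    {"tx":3,"ty":0,"tz":0,"wx":0,"wy":0,"wz":0,"jaw":0.1},
    {"tx":3,"ty":0,"tz":0,"wx":0,"wy":0,"wz":0,"jaw":0.1},
    {"tx":2.5,"ty":0,"tz":0,"wx":0,"wy":0,"wz":0,"jaw":0.1},
    {"tx":1.4,"ty":0,"tz":0,"wx":0,"wy":0,"wz":0,"jaw":0.1},
    {"tx":0,"ty":0,"tz":0,"wx":0,"wy":0,"wz":0,"jaw":-1},
    {"tx":0,"ty":0,"tz":0,"wx":0,"wy":0,"wz":0,"jaw":-1},
    {"tx":0,"ty":0,"tz":0,"wx":0,"wy":0,"wz":0,"jaw":-1},
    {"tx":0,"ty":0,"tz":0,"wx":0,"wy":0,"wz":0,"jaw":-1},
    {"tx":0,"ty":0,"tz":0,"wx":0,"wy":0,"wz":0,"jaw":-1},
    {"tx":0,"ty":0,"tz":0,"wx":0,"wy":0,"wz":0,"jaw":-1},
    {"tx":0,"ty":0,"tz":0,"wx":0,"wy":0,"wz":0,"jaw":-1},
    {"tx":0,"ty":0,"tz":0,"wx":0,"wy":0,"wz":0,"jaw":-1},
  ],
)

```text
time: 31.4
tool_pos: [503.0, 251.8, 39.6]
tcp_rot: [0.453, 1.569, 0.244]
contact_force: [0.5, -1.2, 5.8]
grip_width: 13.7
```

Run:
```python
from h import *
im,c=grab('wrist','pics/w26.png')
o=readout.get_obs();print(o['time'],o['tool_pos'],yz(o),o['grip_width'],o['contact_force'],rpy(o['tcp_rot'])[:,0].round(4))
```

```text
31.45 [503.01001693 251.74624354  39.60610261] (np.float64(1.361809429833116), np.float64(-0.20898852859232897)) 13.752224281378162 [-0.15031789 -0.33919308  5.62705453] [ 2.e-03  5.e-04 -1.e+00]
```

View pics/w26.png

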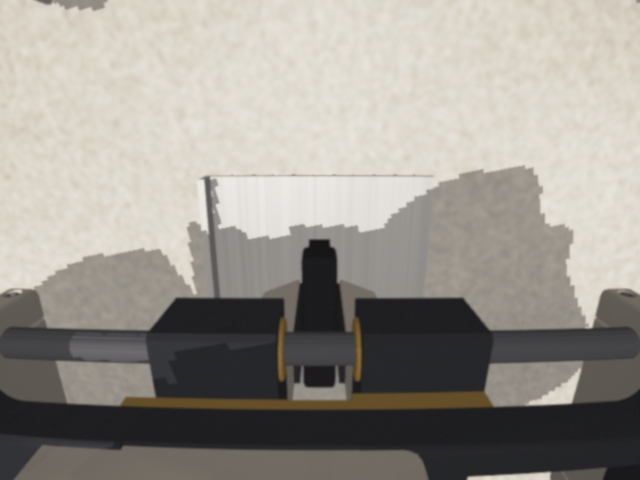

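Request:
arm_command(
  plan=[
    {"tx":-0.5,"ty":0,"tz":0,"wx":0,"wy":0,"wz":0,"jaw":-1},
    {"tx":-1.5,"ty":0,"tz":0,"wx":0,"wy":0,"wz":0,"jaw":-1},
    {"tx":-3,"ty":0,"tz":0,"wx":0,"wy":0,"wz":0,"jaw":-1},
    {"tx":-4,"ty":0,"tz":0,"wx":0,"wy":0,"wz":0,"jaw":-1},
    {"tx":-4,"ty":0,"tz":0,"wx":0,"wy":0,"wz":0,"jaw":-1},
    {"tx":-4,"ty":0,"tz":0,"wx":0,"wy":0,"wz":0,"jaw":-1},
    {"tx":-3,"ty":0,"tz":0,"wx":-0.11,"wy":0,"wz":0,"jaw":-1},
    {"tx":-1,"ty":0,"tz":0,"wx":-0.11,"wy":0,"wz":0,"jaw":-1},
    {"tx":0,"ty":0,"tz":0,"wx":-0.106,"wy":0,"wz":0,"jaw":-1},
    {"tx":0,"ty":0,"tz":0,"wx":0,"wy":0,"wz":0,"jaw":-1},
    {"tx":0,"ty":0,"tz":0,"wx":0,"wy":0,"wz":0,"jaw":-1},
  ],
)

```text
time: 32.55
tool_pos: [501.7, 251.5, 248.0]
tcp_rot: [-2.922, 1.569, -2.808]
contact_force: [-0.6, -0.0, -2.8]
grip_width: 13.9
```

```bash
cat >> h.py <<'E'
def coverpts(o,L,dy=0,dx=5.6,dz=0):
    R=rpy(o['tcp_rot']);M=np.c_[R[:,2],R[:,1],-R[:,0]]
    return o['tool_pos']+R@[dx,dy,dz]+np.atleast_2d(L)@M.T
TK=(554.4,11.5,.117)
def totank(P):
    return (np.atleast_2d(P)-[TK[0],TK[1],0])@Ro.from_euler('z',TK[2]).as_matrix()
def tcp_for(rear,th,dy,dx=5.6):
    "TCP world for cover_rear at tank coords, tilt th"
    M=Ro.from_euler('z',TK[2]).as_matrix()@Ro.from_euler('y',th).as_matrix()
    g=pose(*TK,rear)[0]-M@[53,0,-34]
    R=np.c_[-M[:,2],M[:,1],M[:,0]]
    return g-R@[dx,dy,0]
E
python3 - <<'E'
from h import *
im,c=grab('wrist','pics/w27.png')
o=readout.get_obs();print(o['time'],o['tool_pos'],yz(o),o['grip_width'],o['contact_force'],rpy(o['tcp_rot'])[:,0].round(4))
L=[[53,56,-30],[-53,56,-20],[-7,30,8],[7,30,8]]
print(proj(c,coverpts(o,L)).round(1).tolist())
crop(im,180,460,150,330,2.8,'pics/w27c.png',1.05)
E
```

```text
32.6 [501.802296   251.47483138 247.96250699] (np.float64(1.6853192149466012), np.float64(0.11452215691757273)) 13.778944970175607 [ 0.75716992 -1.14996153 -2.16790622] [-1.7e-03 -6.0e-04 -1.0e+00]
[[436.8, 175.8], [200.2, 178.7], [303.9, 256.9], [340.7, 256.9]]
```

View pics/w27c.png

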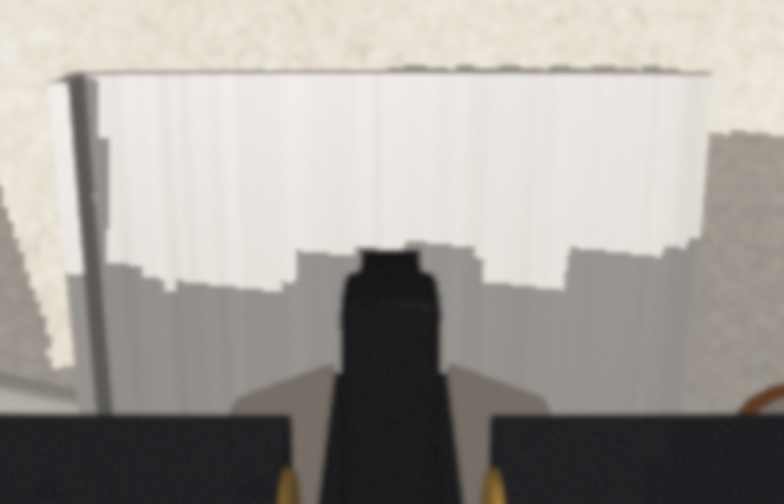

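Run:
```python
from h import *
o=readout.get_obs()
for rear in ([30,0,165],[30,0,148]):
    t=tcp_for(rear,.12,-.2);print(rear,t,delta(t,o))
print(totank(coverpts(o,[53,0,-34],-.2)))
```

```text
[30, 0, 165] [536.62062724   9.61164598 210.65996897] [  3.7392403 -24.4242014   0.7017319]
[30, 0, 148] [536.62062724   9.61164598 193.65996897] [  5.43923755 -24.42349088   0.70470615]
[[ 28.70486929 244.1263933  208.26992811]]
```

Request:
arm_command(
  plan=[
    {"tx":0,"ty":-1,"tz":0,"wx":-0.003,"wy":0,"wz":0,"jaw":-1},
    {"tx":0,"ty":-2.5,"tz":0.1,"wx":0,"wy":0,"wz":0,"jaw":-1},
    {"tx":0,"ty":-3,"tz":0.1,"wx":0,"wy":0,"wz":0,"jaw":-1},
    {"tx":0,"ty":-3,"tz":0.1,"wx":0,"wy":0,"wz":0,"jaw":-1},
    {"tx":0,"ty":-3,"tz":0.1,"wx":0,"wy":0,"wz":0,"jaw":-1},
    {"tx":0,"ty":-3,"tz":0.1,"wx":0,"wy":0,"wz":0,"jaw":-1},
    {"tx":0,"ty":-3,"tz":0.1,"wx":0,"wy":0,"wz":0,"jaw":-1},
    {"tx":0.5,"ty":-3,"tz":0.1,"wx":0,"wy":0,"wz":0,"jaw":-1},
    {"tx":1,"ty":-2,"tz":0,"wx":0,"wy":0,"wz":0,"jaw":-1},
    {"tx":1.5,"ty":-0.9,"tz":0,"wx":0,"wy":0.04,"wz":0,"jaw":-1},
    {"tx":0.7,"ty":0,"tz":0,"wx":0,"wy":0.04,"wz":0,"jaw":-1},
    {"tx":0,"ty":0,"tz":0,"wx":0,"wy":0.04,"wz":0,"jaw":-1},
    {"tx":0,"ty":0,"tz":0,"wx":0,"wy":0,"wz":0,"jaw":-1},
    {"tx":0,"ty":0,"tz":0,"wx":0,"wy":0,"wz":0,"jaw":-1},
    {"tx":0,"ty":0,"tz":0,"wx":0,"wy":0,"wz":0,"jaw":-1},
  ],
)

```text
time: 34.1
tool_pos: [537.9, 10.0, 211.9]
tcp_rot: [-3.14, 1.452, -3.02]
contact_force: [-0.1, 0.3, -1.4]
grip_width: 13.7
```

```bash
cat > chkc.py <<'E'
from h import *
import sys
fn=sys.argv[1]
im,c=grab('wrist',f'pics/{fn}.png');o=readout.get_obs()
R=rpy(o['tcp_rot']);print(o['time'],o['tool_pos'].round(1),'f',o['contact_force'].round(1),'grip',round(o['grip_width'],1))
print('tool x',R[:,0].round(4),'zhead',np.arctan2(R[1,2],R[0,2]).round(4),'yhead',np.arctan2(-R[0,1],R[1,1]).round(4),'tilt',np.arccos(-R[2,0]).round(4))
print('rear tank',totank(coverpts(o,[53,0,-34],-.2)).round(1),'grip',totank(coverpts(o,[0,0,0],-.2)).round(1))
x0,x1,y0,y1=[int(v) for v in sys.argv[2:6]];s=float(sys.argv[6])
v=cv2.resize(im[y0:y1,x0:x1],None,fx=s,fy=s,interpolation=cv2.INTER_CUBIC)
tk=pose(*TK,[[-60,63,141],[-56,59,141],[44,63,147],[60,63,147],[44,59,141]])
cv=coverpts(o,[[53,56,-30],[53,56,-34],[-53,56,-34],[-53,56,-20]],-.2)
for q,col in [(proj(c,cv),(0,0,255)),(proj(c,tk),(0,200,0))]:
    print(q.round(1).tolist())
    for p in q: cv2.circle(v,tuple(int(t) for t in ((p-[x0,y0]+.5)*s-.5)),2,col,-1)
cv2.imwrite(f'pics/{fn}c.png',v)
E
python3 chkc.py w28 170 470 120 320 2.6
```

```text
34.15 [537.9  10.1 212. ] f [-0.6 -0.4 -2.1] grip 13.8
tool x [-0.1179 -0.0144 -0.9929] zhead 0.1198 yhead 0.1198 tilt 0.1191
rear tank [[ 31.4   0.4 166.4]] grip [[-17.2   0.3 206.4]]
[[437.0, 176.2], [434.4, 175.1], [209.0, 174.9], [200.0, 179.0]]
[[259.2, 154.1], [266.4, 161.5], [454.1, 158.1], [485.8, 159.0], [450.9, 164.8]]
```

View pics/w28c.png

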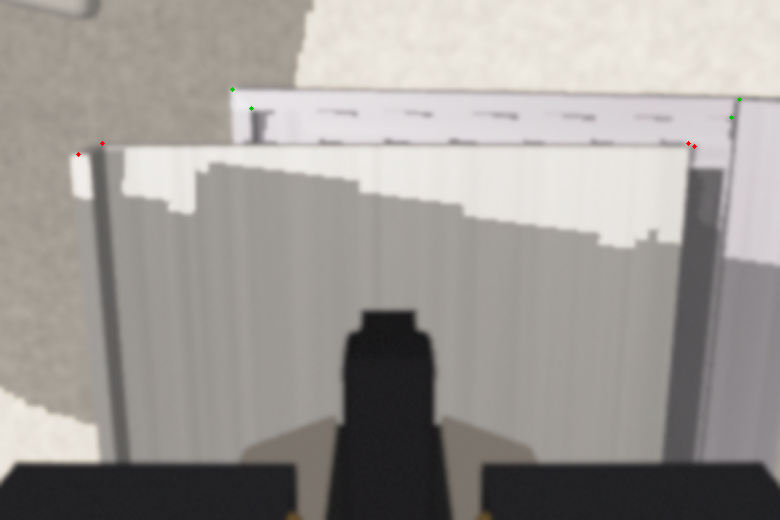

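Request:
arm_command(
  plan=[
    {"tx":0.8,"ty":-0.04,"tz":0.1,"wx":0,"wy":0,"wz":0,"jaw":-1},
    {"tx":0.8,"ty":0,"tz":0.1,"wx":0,"wy":0,"wz":0,"jaw":-1},
    {"tx":0.5,"ty":0,"tz":0.06,"wx":0,"wy":0,"wz":0,"jaw":-1},
    {"tx":0,"ty":0,"tz":0,"wx":0,"wy":0,"wz":0,"jaw":-1},
    {"tx":0,"ty":0,"tz":0,"wx":0,"wy":0,"wz":0,"jaw":-1},
    {"tx":0,"ty":0,"tz":0,"wx":0,"wy":0,"wz":0,"jaw":-1},
  ],
)

```text
time: 34.75
tool_pos: [538.4, 9.8, 190.7]
tcp_rot: [-3.14, 1.451, -3.02]
contact_force: [-0.2, 0.1, -1.5]
grip_width: 13.8
```

```bash
python3 chkc.py w29 190 470 120 280 2.8
```

```text
34.8 [538.4   9.7 190.8] f [ 0.1  0.2 -2.6] grip 13.6
tool x [-0.1183 -0.0145 -0.9929] zhead 0.12 yhead 0.12 tilt 0.1195
rear tank [[3.180e+01 1.000e-01 1.452e+02]] grip [[-1.670e+01 -1.000e-01  1.852e+02]]
[[436.9, 176.4], [434.4, 175.3], [209.1, 175.0], [200.1, 179.2]]
[[247.0, 156.7], [255.0, 164.8], [463.6, 161.4], [499.0, 162.4], [459.6, 168.7]]
```

View pics/w29c.png

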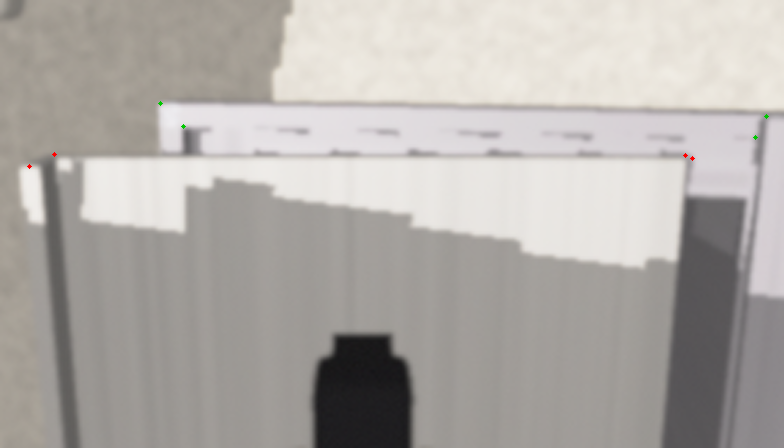

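Request:
arm_command(
  plan=[
    {"tx":0.4,"ty":0,"tz":0.05,"wx":0,"wy":0,"wz":0,"jaw":-1},
    {"tx":0.4,"ty":0,"tz":0.05,"wx":0,"wy":0,"wz":0,"jaw":-1},
    {"tx":0,"ty":0,"tz":0,"wx":0,"wy":0,"wz":0,"jaw":-1},
    {"tx":0,"ty":0,"tz":0,"wx":0,"wy":0,"wz":0,"jaw":-1},
  ],
)

```text
time: 35.2
tool_pos: [538.2, 9.8, 182.3]
tcp_rot: [3.142, 1.45, -3.022]
contact_force: [0.1, -0.6, -2.9]
grip_width: 13.8
```

```bash
python3 chkc.py w30 190 470 120 280 2.8
```

```text
35.25 [538.3   9.8 182.4] f [ 0.1 -1.5 -2.8] grip 13.7
tool x [-0.1189 -0.0144 -0.9928] zhead 0.12 yhead 0.12 tilt 0.1201
rear tank [[3.170e+01 1.000e-01 1.368e+02]] grip [[-1.690e+01 -1.000e-01  1.769e+02]]
[[437.2, 176.4], [434.7, 175.3], [209.3, 175.1], [200.3, 179.3]]
[[242.3, 158.2], [250.7, 166.6], [469.0, 163.3], [506.1, 164.3], [464.6, 170.9]]
```

View pics/w30c.png

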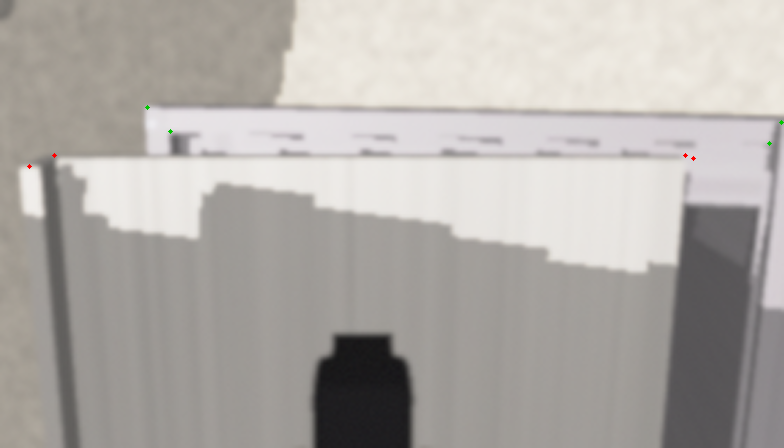

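Request:
arm_command(
  plan=[
    {"tx":-0.05,"ty":0,"tz":0.4,"wx":0,"wy":0,"wz":0,"jaw":-1},
    {"tx":-0.05,"ty":0,"tz":0.4,"wx":0,"wy":0,"wz":0,"jaw":-1},
    {"tx":-0.05,"ty":0,"tz":0.4,"wx":0,"wy":0,"wz":0,"jaw":-1},
    {"tx":-0.05,"ty":0,"tz":0.4,"wx":0,"wy":0,"wz":0,"jaw":-1},
    {"tx":-0.05,"ty":0,"tz":0.4,"wx":0,"wy":0,"wz":0,"jaw":-1},
    {"tx":0,"ty":0,"tz":0,"wx":0,"wy":0,"wz":0,"jaw":-1},
    {"tx":0,"ty":0,"tz":0,"wx":0,"wy":0,"wz":0,"jaw":-1},
    {"tx":0,"ty":0,"tz":0,"wx":0,"wy":0,"wz":0,"jaw":-1},
  ],
)

```text
time: 36.05
tool_pos: [558.1, 12.2, 182.5]
tcp_rot: [-3.141, 1.451, -3.021]
contact_force: [0.6, -0.5, -1.6]
grip_width: 13.9
```

```bash
python3 chkc.py w31 190 490 120 280 2.6
python3 - <<'E'
from h import *
im,c=grab('scene','pics/s8.png');crop(im,290,450,170,300,5,'pics/s8c.png',1.4)
E
```

```text
36.1 [558.1  12.2 182.6] f [-0.4 -0.2 -2.5] grip 13.5
tool x [-0.119  -0.0144 -0.9928] zhead 0.12 yhead 0.12 tilt 0.1202
rear tank [[ 51.7   0.2 136.9]] grip [[  3.1   0.  177. ]]
[[437.0, 176.3], [434.4, 175.2], [209.1, 175.0], [200.1, 179.1]]
[[203.0, 158.0], [211.3, 166.3], [422.5, 162.2], [459.3, 163.1], [420.0, 169.7]]
```

View pics/w31c.png

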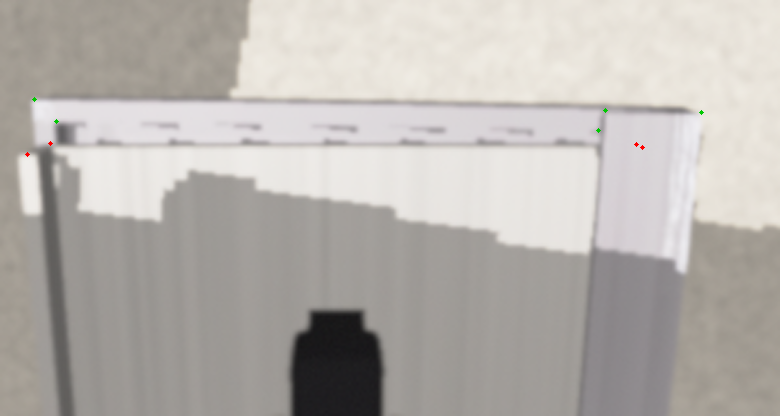

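View pics/s8c.png

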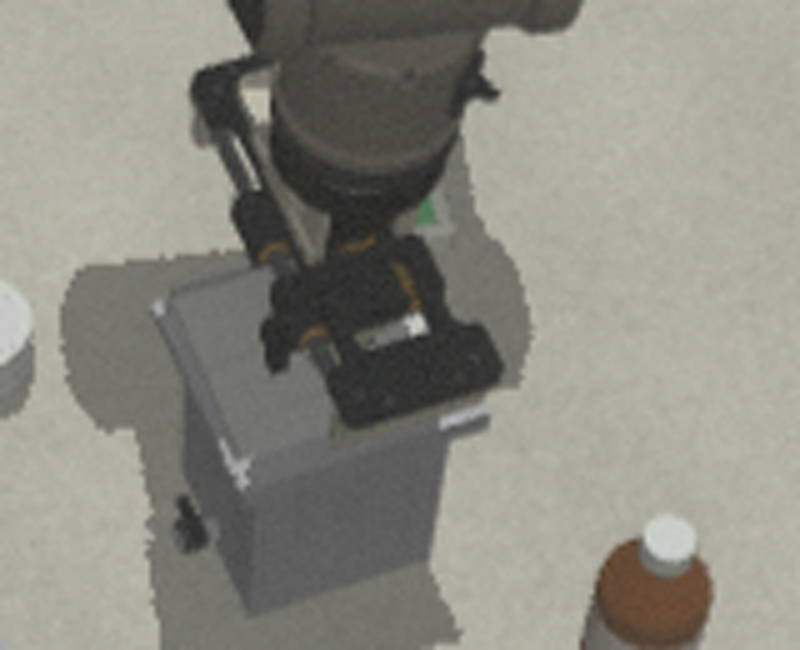

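Run:
```python
from h import *
o=readout.get_obs()
p=o['tool_pos'];R=rpy(o['tcp_rot']);th0=.1202
for th,x,z in [(.09,52,136.6),(.06,52.2,136.2),(.03,52.5,135.7),(.0,52.7,135.2)]:
    t=tcp_for([x,0,z],th,-.2)
    print(th,(R.T@(t-p)/10).round(3)); p=t
    M=Ro.from_euler('z',.12).as_matrix()@Ro.from_euler('y',th).as_matrix();R=np.c_[-M[:,2],M[:,1],M[:,0]]
```

```text
0.09 [ 0.192  0.001 -0.08 ]
0.06 [ 0.199  0.    -0.093]
0.03 [ 0.209  0.    -0.083]
0.0 [ 0.21   0.    -0.095]
```

Request:
arm_command(
  plan=[
    {"tx":0.1,"ty":-0.01,"tz":-0.042,"wx":0.003,"wy":-0.015,"wz":0,"jaw":-1},
    {"tx":0.1,"ty":0,"tz":-0.042,"wx":0,"wy":-0.015,"wz":0,"jaw":-1},
    {"tx":0.1,"ty":0,"tz":-0.045,"wx":0,"wy":-0.015,"wz":0,"jaw":-1},
    {"tx":0.1,"ty":0,"tz":-0.045,"wx":0,"wy":-0.015,"wz":0,"jaw":-1},
    {"tx":0.1,"ty":0,"tz":-0.042,"wx":0,"wy":-0.015,"wz":0,"jaw":-1},
    {"tx":0.1,"ty":0,"tz":-0.042,"wx":0,"wy":-0.015,"wz":0,"jaw":-1},
    {"tx":0,"ty":0,"tz":0,"wx":0,"wy":0,"wz":0,"jaw":-1},
    {"tx":0,"ty":0,"tz":0,"wx":0,"wy":0,"wz":0,"jaw":-1},
  ],
)

```text
time: 36.95
tool_pos: [555.2, 11.7, 176.9]
tcp_rot: [-3.125, 1.541, -3.009]
contact_force: [-0.3, 0.0, -2.3]
grip_width: 13.5
```

```bash
python3 chkc.py w32 180 480 120 280 2.6
```

```text
37.0 [555.3  11.7 176.9] f [-0.5  0.7 -3.4] grip 13.7
tool x [-0.0296 -0.004  -0.9996] zhead 0.117 yhead 0.117 tilt 0.0298
rear tank [[ 52.7  -0.2 135.8]] grip [[ 8.000e-01 -1.000e-01  1.713e+02]]
[[436.9, 176.3], [434.4, 175.2], [209.3, 175.0], [200.3, 179.1]]
[[192.3, 160.1], [201.5, 168.8], [422.6, 161.9], [458.9, 162.4], [418.9, 169.5]]
```

View pics/w32c.png

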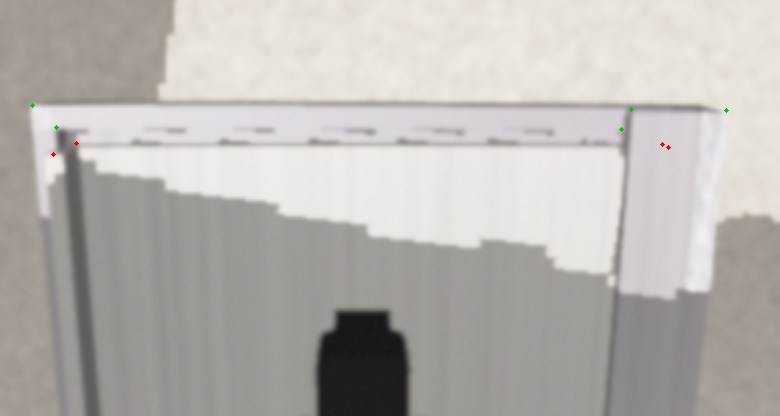

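Request:
arm_command(
  plan=[
    {"tx":0.1,"ty":0.01,"tz":-0.04,"wx":0,"wy":-0.015,"wz":0,"jaw":-1},
    {"tx":0.1,"ty":0,"tz":-0.04,"wx":0,"wy":-0.015,"wz":0,"jaw":-1},
    {"tx":0,"ty":0,"tz":0,"wx":0,"wy":0,"wz":0,"jaw":-1},
    {"tx":0,"ty":0,"tz":0,"wx":0,"wy":0,"wz":0,"jaw":-1},
    {"tx":0,"ty":0,"tz":0,"wx":0,"wy":0,"wz":0,"jaw":-1},
  ],
)

```text
time: 37.5
tool_pos: [554.4, 11.7, 174.8]
tcp_rot: [-1.826, 1.57, -1.709]
contact_force: [-0.7, -0.2, -1.9]
grip_width: 13.6
```

```bash
python3 chkc.py w33 180 480 120 280 2.6
```

```text
37.55 [554.4  11.7 174.8] f [-0.2  0.3 -1.8] grip 13.6
tool x [-0.e+00 -4.e-04 -1.e+00] zhead 0.117 yhead 0.117 tilt 0.0004
rear tank [[ 53.   -0.  135.2]] grip [[ 1.000e-01 -0.000e+00  1.692e+02]]
[[436.7, 176.3], [434.2, 175.1], [209.2, 174.9], [200.1, 179.1]]
[[189.0, 161.2], [198.5, 170.0], [422.9, 162.3], [459.0, 162.7], [418.8, 170.0]]
```

View pics/w33c.png

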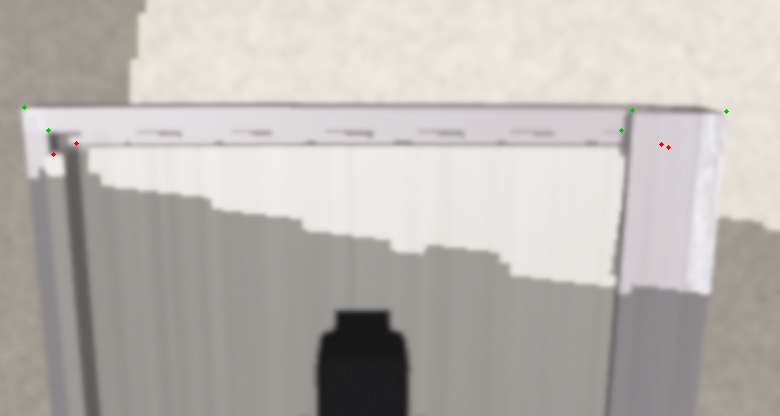

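Request:
arm_command(
  plan=[
    {"tx":0.04,"ty":0,"tz":0,"wx":0,"wy":0,"wz":0,"jaw":-1},
    {"tx":0.04,"ty":0,"tz":0,"wx":0,"wy":0,"wz":0,"jaw":-1},
    {"tx":0,"ty":0,"tz":0,"wx":0,"wy":0,"wz":0,"jaw":-1},
    {"tx":0,"ty":0,"tz":0,"wx":0,"wy":0,"wz":0,"jaw":-1},
    {"tx":0,"ty":0,"tz":0,"wx":0,"wy":0,"wz":0,"jaw":-1},
  ],
)

```text
time: 38.05
tool_pos: [554.5, 11.7, 174.6]
tcp_rot: [-0.798, 1.57, -0.681]
contact_force: [-2.6, -0.1, 6.0]
grip_width: 13.9
```

```bash
python3 chkc.py w34 180 480 120 280 2.6
```

```text
38.1 [554.5  11.7 174.6] f [-2.7  0.2  6.6] grip 13.7
tool x [ 6.e-04 -5.e-04 -1.e+00] zhead 0.1171 yhead 0.1171 tilt 0.0008
rear tank [[ 53.1  -0.  135. ]] grip [[ 1.00e-01 -0.00e+00  1.69e+02]]
[[436.6, 176.2], [434.0, 175.1], [209.0, 174.9], [200.0, 179.0]]
[[188.6, 161.1], [198.0, 170.0], [422.8, 162.3], [458.9, 162.7], [418.6, 170.0]]
```

Request:
arm_command(
  plan=[
    {"tx":-0.04,"ty":0,"tz":0,"wx":0,"wy":0,"wz":0,"jaw":-1},
    {"tx":0,"ty":0,"tz":0,"wx":0,"wy":0,"wz":0,"jaw":-0.5},
    {"tx":0,"ty":0,"tz":0,"wx":0,"wy":0,"wz":0,"jaw":-0.2},
    {"tx":0,"ty":0,"tz":0,"wx":0,"wy":0,"wz":0,"jaw":0},
    {"tx":0,"ty":0,"tz":0,"wx":0,"wy":0,"wz":0,"jaw":0},
    {"tx":0,"ty":0,"tz":0,"wx":0,"wy":0,"wz":0,"jaw":0},
    {"tx":0,"ty":0,"tz":0,"wx":0,"wy":0,"wz":0,"jaw":0},
    {"tx":-0.5,"ty":0,"tz":0,"wx":0,"wy":0,"wz":0,"jaw":0},
    {"tx":-2,"ty":0,"tz":0,"wx":0,"wy":0,"wz":0,"jaw":0},
    {"tx":-4,"ty":0,"tz":0,"wx":0,"wy":0,"wz":0,"jaw":0},
    {"tx":-4,"ty":0,"tz":0,"wx":0,"wy":0,"wz":0,"jaw":0},
    {"tx":0,"ty":-3,"tz":0,"wx":0,"wy":0,"wz":0,"jaw":0},
    {"tx":0,"ty":-4,"tz":0,"wx":0,"wy":0,"wz":0,"jaw":0},
    {"tx":0,"ty":-3,"tz":0,"wx":0,"wy":0,"wz":0,"jaw":0},
    {"tx":0,"ty":0,"tz":0,"wx":0,"wy":0,"wz":0,"jaw":0},
    {"tx":0,"ty":0,"tz":0,"wx":0,"wy":0,"wz":0,"jaw":0},
    {"tx":0,"ty":0,"tz":0,"wx":0,"wy":0,"wz":0,"jaw":0},
  ],
)

```text
time: 39.8
tool_pos: [565.9, -86.7, 279.6]
tcp_rot: [0.47, 1.571, 0.588]
contact_force: [1.0, 0.2, 0.3]
grip_width: 45.6
```

Run:
```python
from h import *
im,c=grab('wrist','pics/w35.png')
o=readout.get_obs();print(o['time'],o['tool_pos'],yz(o),o['contact_force'].round(1))
im2,_=grab('scene','pics/s9.png');crop(im2,180,440,150,345,3,'pics/s9c.png',1.3)
H=[[-7,30,177],[7,30,177],[7,-30,177],[-7,-30,177]]
for p in proj(c,pose(*TK,H)): cv2.circle(im,tuple(int(round(t)) for t in p),2,(0,0,255),-1)
cv2.imwrite('pics/w35c.png',im)
```

```text
39.85 [565.98413096 -86.45232296 279.64734129] (np.float64(1.6889768225156159), np.float64(0.11818050080893565)) [ 0.4 -0.2  0.4]
```

View pics/w35c.png

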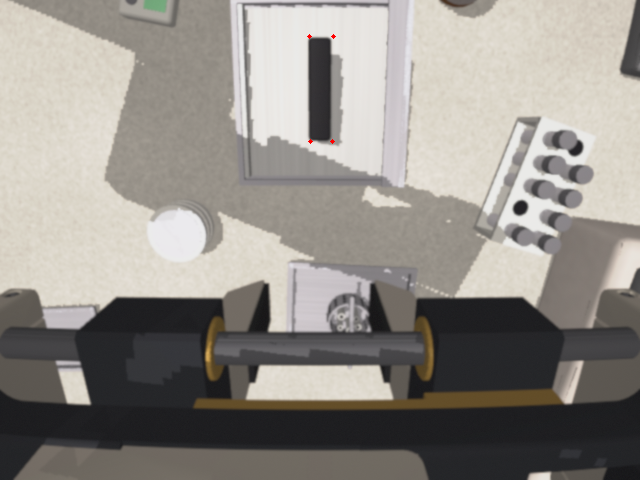

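View pics/s9c.png

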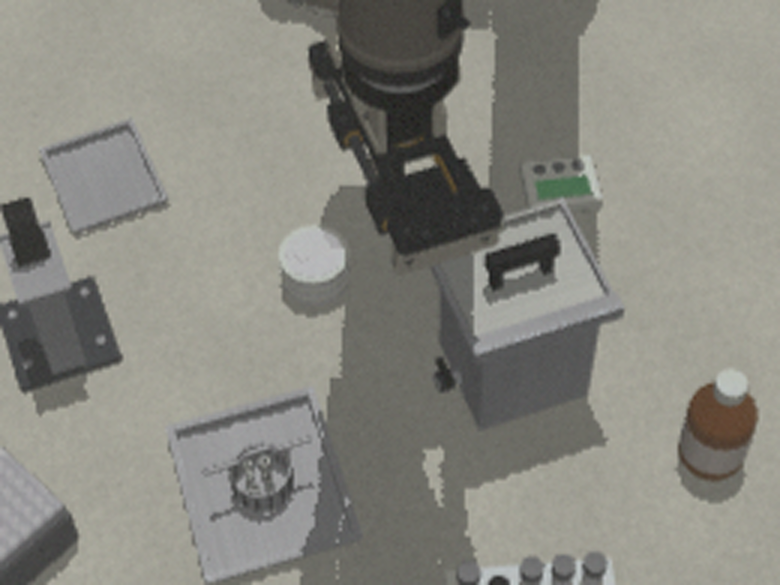

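The cover's handle corners match the seated prediction (red dots around (310–333, 37–141)). The basket is upright in the middle tray, and the rod hangs in its stand. Handing in.

Run:
```python
from plant import readout, bot
o=readout.get_obs();print(o['time'],abs(o['dq']).max())
print(bot.close_job()); print(readout.get_obs()['time'])
```

```text
39.9 0.0018909392833045793
the job is handed in; nothing more can be done
None
the job is handed in; nothing more can be done
```

I finished the whole job and handed it in at 39.9 s of the 72 s allowed. The hand-in reports no verdict, so what follows rests on my own last checks.

**What I did:** I took the hook rod from its stand and lifted the basket straight out by its bar. I lowered it into the middle-sized tray and unhooked it, then hung the rod back in the slot. I tucked the cover's rear edge under the lip at about 0.12 rad tilt, with the edge about 52 mm behind the tank's centre and 2 mm above the ledge. I then pivoted it flat and let go.

**Last checks:**
- **Cover:** it is flat, with the handle at the computed seated position (169 mm high in the tank frame). It had firm contact with the ledge, about 6.6 N, before release.
- **Basket:** it stands upright near the tray's centre, off the hook.
- **Rod:** it sits in the stand with its handle within about 1 pixel of where it was predicted.
- **Bystanders and robot:** none of the bystanders in my last pictures looked moved; I did not measure them. The gripper was clear of everything and the arm was at rest.

**Checks that disagreed or failed:**
- **Heights:** the wrist camera read 1–3 mm low, so I used the heights given in the text and the robot's own height reading.
- **Tray size:** the tray measured about 148 × 126 mm instead of 140 × 120. It is still clearly the middle of the three.
- **Basket position across the tank:** the estimates differed by about 2–4 mm, which the hook's width allowed for.
- **Refused command:** my first move command was refused because some keys were missing. Nothing moved.

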